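# Fetch the corbel from behind the finish tins

### The job

The carved corbel lies behind the three finish tins on the rack board. First clear all three tins to the black side mat, leaving the corbel where it is; then lay the corbel centred on the green strip of the bench hook, lengthwise along it; and only then put every tin back upright on the rack, centred on the coaster of its own lid colour. Keep the tins upright and leave the terracotta cup alone.

Things in the scene. Friction and masses are not known exactly. Their poses are not given: they have to be found in the camera images.
- tin_red: loose finish tin: upright bare-steel cylinder 56 mm across and 90 mm tall with a red lid and red band, about 250 g. Origin: centre of its underside, z up. The three tins start upright in one row on the coasters, in any colour order, 70 mm apart, so 14 mm of air between neighbours
- tin_blue: loose finish tin: upright bare-steel cylinder 56 mm across and 90 mm tall with a blue lid and blue band, about 250 g. Origin: centre of its underside, z up. The three tins start upright in one row on the coasters, in any colour order, 70 mm apart, so 14 mm of air between neighbours
- tin_yellow: loose finish tin: upright bare-steel cylinder 56 mm across and 90 mm tall with a yellow lid and yellow band, about 250 g. Origin: centre of its underside, z up. The three tins start upright in one row on the coasters, in any colour order, 70 mm apart, so 14 mm of air between neighbours
- corbel: loose carved wooden corbel, a pale bar with dark scroll ends: 150 mm long (its x), 36 mm wide (its y), flat top 32 mm high, rising to 40 mm at the scrolls 56 mm either side of the middle; about 150 g. Origin: centre of its underside. It starts lying parallel to the row of tins, close behind it (farther from the robot), 8 mm of air between, on a dark wooden board 12 mm thick whose back rail (34 mm above the bench) stands 53 mm behind the corbel. Both ends are alike
- coaster_red: red coaster fixed on the dark rack board: a disc 64 mm across, 4 mm thick, with a red tab 30 mm wide sticking out to 54 mm from the centre on the side towards the robot (its -x). Origin: centre of the disc's underside, 12 mm above the bench, so a tin stands on it 16 mm above the bench. The three coasters lie in a row along their y, 70 mm apart, in any colour order, all turned alike; the corbel lies 54 mm to their +x
- coaster_blue: blue coaster fixed on the dark rack board: a disc 64 mm across, 4 mm thick, with a blue tab 30 mm wide sticking out to 54 mm from the centre on the side towards the robot (its -x). Origin: centre of the disc's underside, 12 mm above the bench, so a tin stands on it 16 mm above the bench. The three coasters lie in a row along their y, 70 mm apart, in any colour order, all turned alike; the corbel lies 54 mm to their +x
- coaster_yellow: yellow coaster fixed on the dark rack board: a disc 64 mm across, 4 mm thick, with a yellow tab 30 mm wide sticking out to 54 mm from the centre on the side towards the robot (its -x). Origin: centre of the disc's underside, 12 mm above the bench, so a tin stands on it 16 mm above the bench. The three coasters lie in a row along their y, 70 mm apart, in any colour order, all turned alike; the corbel lies 54 mm to their +x
- mat: side area: black rubber mat fixed on the bench, 270 mm long (its x) by 120 mm wide (its y), 4 mm thick, left or right of the rack. Origin: centre of its underside, at bench height
- hook: plywood bench hook fixed on the bench, 210 mm (its x) by 120 mm (its y), 18 mm thick, on the other side of the rack from the mat, with a green painted strip 160 by 46 mm along its x in the middle; a dark fence 20 mm high crosses its +x end, its face 87 mm from the centre. Origin: centre of the underside, at bench height
- cup: bystander: terracotta cup 64 mm across and 80 mm tall standing on the bench beyond the mat or bench hook, on the robot's right. Origin: centre of its underside

How it is judged:
By the outcome, as a careful person would: the job done as asked, in the order asked, and still so for the second after the job is handed in, with the robot touching nothing.
It also fails if it takes over 141 s, if anything falls off the work surface, if the arm or the gripper's body presses on something with over 40 N, if the wrist force passes 120 N, or if a joint passes its speed limit or range.

### The arm

A 6-joint arm with a two-finger parallel gripper is mounted at the origin on the work surface. World frame = base frame: x ahead of the robot, y to its left, z up, the work surface at z = 0. Lengths are in m, angles in rad, forces in N, time in s.
With the tool pointing down it reaches from about 0.225 to 0.875 m from the base axis. Payload 3.4 kg.
Tool frame: the origin (TCP) lies midway between the tips of the shut fingers; the grasp point (between the pads) lies 19 mm behind it (bot.grasp_offset is the distance from the TCP to the grasp point, in m); z points along the fingers, x is the direction in which the jaws open and shut, and the axes are right-handed (so a half turn about z gives the same grasp; the last joint's range is limited). The gripper opens to 85 mm and grips with 20 to 120 N. Pads are 22 mm wide; open, the fingers measure 114 mm over their backs; the gripper's body (76 mm by 85 mm) begins 54 mm behind the grasp point. The pads swing forward as they close: fully open they stand 13 mm farther back than shut.
Start: joints at [1.011, 0.276, 1.505, -0, 1.361, -0.121], TCP at [0.244, 0.521, 0.231] pointing down, gripper open.
Joint ranges: [-2.89, 2.89], [-0.75, 2.08], [0.22, 2.7], [-1.18, 4.32], [0.11, 2.71], [-2.7, 2.7]. Speed limits (rad/s): [2.57, 2.57, 3.14, 3.14, 3.14, 3.14].

### API

Orientations are given as a unit quaternion [x, y, z, w].
In Python, from station import readout, optics, order, bot gives the robot as it stands.
- The arm moves only by the tool apply_moves, never from a script. Its argument "moves" is a list of rows, each an object of numbers: "wx", "wy", "wz": the turn, a rotation vector about the tool's x, y, z in units of 10 degrees (1.0 is 10 degrees); "x", "y", "z": the shift along the tool's x, y, z in units of 40 mm (1.0 is 40 mm); "grip": the opening, from 0 (shut) to 1 (fully open). A call has 1 to 20 rows; each row is the pose to reach, as a shift and turn from the pose measured when the call began, along the tool's axes at that moment; what a row does not reach only later rows make up. A row lasts 1/8 s, in which the tool goes at most 62.5 mm and 10.7 degrees, less where a joint would pass 70% of its speed; a pose out of reach is approached as far as the arm can. A call with a gripper value outside its range is refused whole. The fingers move at their own pace and stop on an object; "newtons" is the grip in N (left out, the last holds). Time passes only in rows, so rows that repeat a pose let the fingers close. It gives the time, the measured TCP pose, the force and the opening at its end, in the units of the state.
- readout.state(): the state, without advancing time (a new reading comes with each control period).
- optics.capture(name): name is "side" or "top"; returns the picture (420x560x3 uint8, red, green, blue); there is no depth.
- optics.camera_model(name): a dict with "fovy" (degrees; the focal length in pixels is half the picture's height over the tangent of half this angle, whatever the lens; pixels are square), "cx", "cy" (the principal point, pixels), "k1" (the pictures are not rectified: a ray, as slopes to the right and down, at radius r is drawn at 1 + k1 r^2 times it, then the intrinsics apply), "origin" and "attitude" of the camera in the world. Camera axes: x right, y up, looking along -z (the intrinsics and any distortion apply to the point x, -y, -z); pixel columns grow to the right and rows downward; lengths in m; the calibration is good to about 2 mm. A picture is of the moment at which its call begins. camera_model takes no time and is no camera call.
- order.finish_job(): hands the job in, once; it reports no verdict.
The state is a dict: "clock": time; "joint_positions": joint angles; "dq": joint speeds; "joint_efforts": joint torques, N m; "ee_pos": TCP position; "tool_rot": TCP orientation; "force": force on the tool from outside, world axes, zero at the start; "wrist_torque": the same for the moment, N m; "gripper_width": opening from 0.0 (shut) to 1.0 (fully open).
Only numpy, scipy, OpenCV 4.12 (cv2) and the standard library are available. Lean on these libraries where they do the work, as an engineer would, in place of code of your own. Each camera call takes 0.05 s, during which the arm holds its last target.

## Working session

There is one attempt and no reset: what is moved stays moved. The work goes in short steps, Python scripts to look and compute and a tool call to move; the robot and the scene stay as the last step left them, time stands still between calls to the robot, and variables do not carry over. Pictures are saved under pics/ and viewed, and the job is handed in when it is done.

Besides the shell and the picture viewer there is one more tool, called after "Request:" by a JSON object that holds its "name" and its "arguments". apply_moves: Moves the arm, as the interface text tells. Its arguments: {"type":"object","properties":{"moves":{"type":"array"},"newtons":{"type":"number"}},"required":["moves"]}

```bash
ls; mkdir -p pics
python3 - <<'E'
from station import readout, optics, order, bot
import cv2
for n in("top","side"):
    im=optics.capture(n); cv2.imwrite(f"pics/{n}0.png",im[:,:,::-1]); print(n,optics.camera_model(n))
s=readout.state(); print(s, bot.grasp_offset)
E
```

```text
pics
top {'fovy': 48.89590395045651, 'cx': 285.3994543487083, 'cy': 223.94351398088307, 'k1': -0.11075625197545504, 'origin': array([0.45486871, 0.01542726, 1.01957734]), 'attitude': array([-0.03107619,  0.038695  ,  0.71414482, -0.69823645])}
side {'fovy': 48.24545982656086, 'cx': 279.92276798375065, 'cy': 208.29464278874738, 'k1': -0.11588886714129508, 'origin': array([ 0.47653844, -0.58079438,  0.69963902]), 'attitude': array([ 0.3580828 , -0.02227586, -0.08535936,  0.92951292])}
{'clock': 0.1, 'joint_positions': array([ 1.01100670e+00,  2.76532680e-01,  1.50603610e+00,  1.46107082e-05,
        1.36078150e+00, -1.21011832e-01]), 'dq': array([-1.41092778e-03,  2.25704205e-04, -2.12382074e-03, -5.31825893e-04,
        4.18493394e-06,  2.98158214e-04]), 'joint_efforts': array([ 1.15086619e-03, -4.17703056e+01, -2.46406245e+01, -1.92524853e-04,
        5.76245890e-03,  4.79124111e-06]), 'ee_pos': array([0.24401049, 0.52008941, 0.23051395]), 'tool_rot': array([ 8.44048287e-01,  5.36266461e-01, -7.96303134e-04,  3.71842723e-04]), 'force': array([-0.20642316, -0.4782737 ,  0.42555333]), 'wrist_torque': array([0.01029186, 0.00138703, 0.01752382]), 'gripper_width': 0.9983518132366487} 0.0187
```

View pics/top0.png

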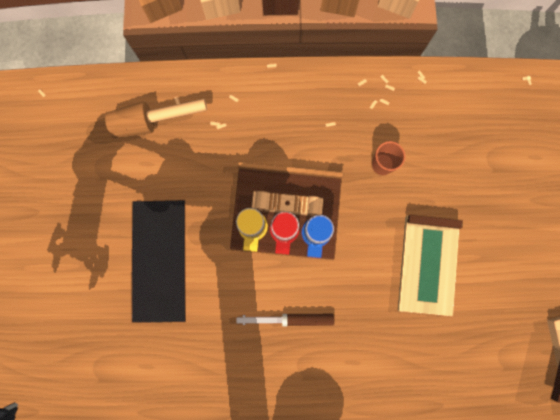

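View pics/side0.png

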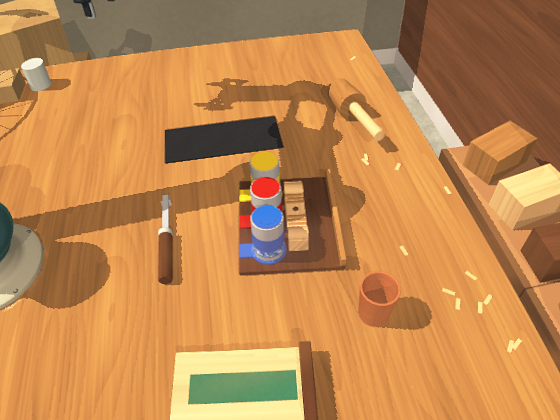

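The top view shows the yellow, red and blue lids at about (251,223), (285,226) and (319,229). Each stands on the tab of its own colour, with the corbel behind at (287,203). The mat is on the left around (159,261), the hook on the right around (430,265), and the cup at (389,157). Next I'll measure these.

```bash
cat > h.py <<'E'
import numpy as np, cv2
from scipy.spatial.transform import Rotation as R
from station import readout, optics, order, bot
def cam(n):
    m=optics.camera_model(n); f=210/np.tan(np.radians(m['fovy']/2))
    return np.array([[f,0,m['cx']],[0,f,m['cy']],[0,0,1]]),np.array([m['k1'],0,0,0.]),np.array(m['origin']),R.from_quat(m['attitude']).as_matrix()
def ray(n,uv):
    K,d,o,A=cam(n); p=cv2.undistortPoints(np.asarray(uv,float).reshape(-1,1,2),K,d).reshape(-1,2)
    return o,(A@np.c_[p[:,0],-p[:,1],-np.ones(len(p))].T).T
def plane(n,uv,z):
    o,r=ray(n,uv); return o+r*((z-o[2])/r[:,2])[:,None]
def proj(n,P):
    K,d,o,A=cam(n); q=(np.asarray(P,float).reshape(-1,3)-o)@A; q=q*[1,-1,-1]
    return cv2.projectPoints(q,np.zeros(3),np.zeros(3),K,d)[0].reshape(-1,2)
def hsv(im): return cv2.cvtColor(im,cv2.COLOR_RGB2HSV)
def mask(im,lo,hi):
    return cv2.inRange(hsv(im),np.array(lo,np.uint8),np.array(hi,np.uint8))
def blobs(m,amin=30):
    c,_=cv2.findContours(m,cv2.RETR_EXTERNAL,cv2.CHAIN_APPROX_NONE)
    return sorted([x for x in c if cv2.contourArea(x)>amin],key=cv2.contourArea,reverse=True)
COL=dict(red=[((0,150,90),(6,255,255)),((174,150,90),(180,255,255))],blue=[((100,120,60),(125,255,255))],yellow=[((22,140,80),(35,255,255))])
def cmask(im,c): return np.bitwise_or.reduce([mask(im,a,b) for a,b in COL[c]])
def tool():
    s=readout.state(); return np.array(s['ee_pos']),R.from_quat(s['tool_rot'])
def rel(P,Rt):
    """shift/turn in move units to reach pose"""
    p,r=tool(); return (r.inv().apply(np.asarray(P)-p)/.04).round(3),(np.degrees((r.inv()*Rt).as_rotvec())/10).round(3)
def down(yaw): # tool pointing down with tool x along world angle yaw
    c,s=np.cos(yaw),np.sin(yaw); return R.from_matrix(np.c_[[c,s,0],[s,-c,0],[0,0,-1]])
E
python3 - <<'E'
from h import *
t=cv2.imread('pics/top0.png')[:,:,::-1].copy(); s=cv2.imread('pics/side0.png')[:,:,::-1].copy()
roi=np.zeros(t.shape[:2],np.uint8); roi[160:265,225:345]=1
for c in COL:
    for n,im in(('top',t),('side',s)):
        for b in blobs(cmask(im,c)*(roi if n=='top' else 1),40)[:3]:
            M=cv2.moments(b); e=cv2.minAreaRect(b); print(c,n,cv2.contourArea(b),e, 'z.106',plane(n,[e[0]],.106).round(4))
def rect(nm,m,z,n='top',im=t):
    for b in blobs(m,200)[:2]:
        e=cv2.minAreaRect(b); P=plane(n,cv2.boxPoints(e),z); print(nm,cv2.contourArea(b),e,P.mean(0).round(4)); print(np.linalg.norm(np.diff(P[[0,1,2,3,0]],axis=0),axis=1).round(4),[np.degrees(np.arctan2(*(P[i+1]-P[i])[1::-1])).round(2) for i in range(3)])
mm=mask(t,(0,0,0),(180,255,45)); mm[:,:120]=0; mm[:,200:]=0; mm[:190]=0; mm[330:]=0
rect('mat',mm,.004)
g=mask(t,(70,60,30),(95,255,200)); rect('strip',g,.018)
cv2.imwrite('pics/zoom.png',cv2.resize(t[150:270,220:350],None,fx=6,fy=6,interpolation=cv2.INTER_CUBIC)[:600,:780,::-1])
E
```

```text
red top 445.5 ((284.0, 224.5), (23.0, 24.0), 90.0) z.106 [[0.5442 0.0073 0.106 ]]
red top 245.0 ((283.24853515625, 240.89645385742188), (30.341720581054688, 25.903987884521484), 3.945185899734497) z.106 [[0.5116 0.0096 0.106 ]]
red side 413.5 ((264.5, 187.0), (20.0, 27.0), 90.0) z.106 [[0.5405 0.0039 0.106 ]]
red side 132.5 ((244.5, 221.5), (13.0, 11.0), 90.0) z.106 [[ 0.4954 -0.0695  0.106 ]]
blue top 429.5 ((319.5, 228.5), (23.0, 23.0), 90.0) z.106 [[ 0.5346 -0.0631  0.106 ]]
blue top 197.5 ((309.5635986328125, 243.2071990966797), (32.630615234375, 19.62296485900879), 41.987213134765625) z.106 [[ 0.5058 -0.0425  0.106 ]]
blue side 495.0 ((266.5, 216.0), (22.0, 29.0), 90.0) z.106 [[ 0.5333 -0.0645  0.106 ]]
blue side 188.5 ((257.7730712890625, 253.445556640625), (38.97328186035156, 15.208138465881348), 13.495734214782715) z.106 [[ 0.5076 -0.1391  0.106 ]]
yellow top 79.0 ((257.6848449707031, 237.11183166503906), (8.03975772857666, 29.02051544189453), 25.463346481323242) z.106 [[0.5202 0.06   0.106 ]]
yellow side 345.0 ((264.0, 160.5), (17.0, 26.0), 90.0) z.106 [[0.5503 0.0733 0.106 ]]
yellow side 100.5 ((244.5, 195.5), (11.0, 11.0), 90.0) z.106 [[ 0.5028 -0.01    0.106 ]]
mat 780.0 ((161.0, 230.5), (59.0, 44.0), 90.0) [0.5472 0.2799 0.004 ]
[0.0997 0.1312 0.0985 0.1319] [np.float64(-91.41), np.float64(179.9), np.float64(88.97)]
mat 297.0 ((157.66648864746094, 261.6318359375), (29.03691291809082, 51.02827835083008), 83.36748504638672) [0.478  0.2873 0.004 ]
[0.1144 0.064  0.1138 0.0643] [np.float64(-84.55), np.float64(-173.59), np.float64(95.6)]
```

Run:
```python
from h import *
t=cv2.imread('pics/top0.png'); 
cv2.imwrite('pics/zoom2.png',cv2.resize(t[155:265,225:350],None,fx=5.4,fy=5.4,interpolation=cv2.INTER_CUBIC))
```

```text
(no output)
```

View pics/zoom2.png

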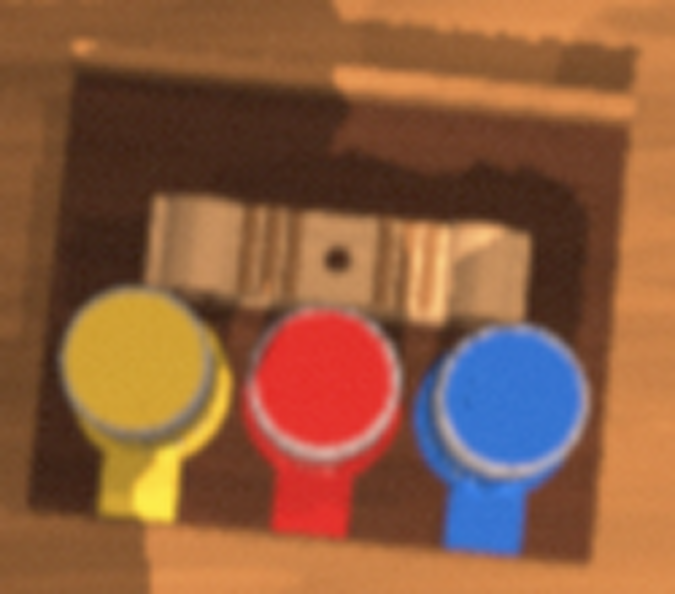

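Run:
```python
from h import *
t=cv2.imread('pics/top0.png')[:,:,::-1].copy(); s=cv2.imread('pics/side0.png')[:,:,::-1].copy()
H=hsv(t)
for u,v in((430,265),(425,240),(160,220),(160,280),(160,310),(245,222),(255,222),(285,225),(320,228),(410,270),(435,221),(262,200),(288,203),(243,197)): print((u,v),t[v,u],H[v,u])
H=hsv(s)
for u,v in((240,390),(240,365),(220,140),(264,160),(265,186),(267,215),(293,188),(245,195)): print('s',(u,v),s[v,u],H[v,u])
```

```text
(430, 265) [ 74 126  87] [ 67 105 126]
(425, 240) [ 76 126  89] [ 68 101 126]
(160, 220) [44 39 40] [174  29  44]
(160, 280) [45 41 42] [173  23  45]
(160, 310) [46 40 39] [ 4 39 46]
(245, 222) [210 162  54] [ 21 189 210]
(255, 222) [208 162  53] [ 21 190 208]
(285, 225) [229  51  47] [  1 203 229]
(320, 228) [ 57 118 209] [108 185 209]
(410, 270) [250 221 147] [ 22 105 250]
(435, 221) [108  62  40] [ 10 161 108]
(262, 200) [195 140  92] [ 14 135 195]
(288, 203) [87 54 34] [ 11 155  87]
(243, 197) [60 35 25] [  9 149  60]
s (240, 390) [101 148 103] [ 61  81 148]
s (240, 365) [254 236 157] [ 24  97 254]
s (220, 140) [54 51 49] [12 24 54]
s (264, 160) [224 179  35] [ 23 215 224]
s (265, 186) [243  47  35] [  2 218 243]
s (267, 215) [ 62 131 230] [108 186 230]
s (293, 188) [234 180 115] [ 16 130 234]
s (245, 195) [255 243  46] [ 28 209 255]
```

```bash
sed -i "s/((22,140,80),(35,255,255))/((19,160,80),(33,255,255))/" h.py
cat >> h.py <<'E'
def rects(im,m,z,n='top',amin=200,k=1):
    out=[]
    for b in blobs(m,amin)[:k]:
        e=cv2.minAreaRect(b); P=plane(n,cv2.boxPoints(e),z); d=np.diff(P[[0,1,2]],axis=0); L=np.linalg.norm(d,axis=1); i=L.argmax()
        out.append((P.mean(0).round(4),L.round(4),np.degrees(np.arctan2(d[i,1],d[i,0])).round(1)%180,np.array(e[0]).round(1)))
    return out
def lid(n,im,c,near=None,z=.106):
    """lid centres: ellipse fits of colour blobs of lid-like shape"""
    out=[]
    for b in blobs(cmask(im,c),120):
        e=cv2.fitEllipse(b); a=np.pi/4*e[1][0]*e[1][1]
        if abs(cv2.contourArea(b)+.5*len(b)-a)<.15*a and e[1][0]>.5*e[1][1]: out.append((np.array(e[0]).round(1),np.array(e[1]).round(1),plane(n,[e[0]],z)[0].round(4)))
    return out
def tri(uvt,uvs):
    o1,a=ray('top',[uvt]);o2,b=ray('side',[uvs]);a=a[0]/np.linalg.norm(a);b=b[0]/np.linalg.norm(b)
    k=np.linalg.lstsq(np.c_[a,-b],o2-o1,rcond=None)[0]; p,q=o1+k[0]*a,o2+k[1]*b
    return ((p+q)/2).round(4),np.linalg.norm(p-q).round(4)
E
python3 - <<'E'
from h import *
t=cv2.imread('pics/top0.png')[:,:,::-1].copy(); s=cv2.imread('pics/side0.png')[:,:,::-1].copy()
for c in COL:
    a=lid('top',t,c);b=lid('side',s,c); print(c,*a,'\n   ',*b)
    if a and b: print('   tri',tri(a[0][0],b[0][0]))
mt=mask(t,(0,0,0),(180,70,70)); mt[:,230:]=0;mt[:190]=0;mt[:,:120]=0;mt[330:]=0
ms=mask(s,(0,0,0),(180,70,75)); ms[:110]=0;ms[:,300:]=0;ms[:,:150]=0;ms[165:]=0
print('mat',rects(t,mt,.004),rects(s,ms,.004,'side'))
g=mask(t,(55,60,60),(80,255,200));print('strip',rects(t,g,.018))
g=mask(s,(50,50,60),(80,255,200));print('strip s',rects(s,g,.018,'side'))
p=mask(t,(14,40,180),(30,150,255));p[:210]=0;p[:,:390]=0;p[330:]=0;p[:,480:]=0;print('ply',rects(t,p,.018))
cu=mask(t,(0,100,60),(8,230,255));cu[:130]=0;cu[185:]=0;cu[:,:365]=0;cu[:,410:]=0;print('cup',[(cv2.minEnclosingCircle(b),plane('top',[cv2.minEnclosingCircle(b)[0]],.08)) for b in blobs(cu)[:1]])
cb=mask(t,(8,50,100),(25,170,255));cb[:190]=0;cb[220:]=0;cb[:,:243]=0;cb[:,330:]=0;print('corbel',rects(t,cb,.048))
cv2.imwrite('pics/cb.png',cv2.resize(np.hstack([cb,mt])[180:340],None,fx=.7,fy=.7))
E
```

```text
red (array([284.3, 224.6]), array([23.8, 24. ]), array([0.5441, 0.0067, 0.106 ])) 
    (array([265. , 186.9]), array([19.7, 26.9]), array([0.5414, 0.0041, 0.106 ])) (array([244.5, 221.5]), array([12.2, 15.2]), array([ 0.4953, -0.0694,  0.106 ]))
   tri (array([0.543 , 0.0067, 0.1033]), np.float64(0.0025))
blue (array([319.5, 228.2]), array([23.2, 23.7]), array([ 0.5352, -0.0631,  0.106 ])) 
    (array([266.4, 216.4]), array([22. , 28.9]), array([ 0.533 , -0.0652,  0.106 ]))
   tri (array([ 0.5343, -0.0633,  0.1037]), np.float64(0.0022))
yellow (array([249.5, 221.3]), array([23.5, 23.7]), array([0.552 , 0.0759, 0.106 ])) 
    (array([263.8, 160.5]), array([17.7, 26. ]), array([0.5498, 0.0734, 0.106 ])) (array([244.3, 195.1]), array([12. , 13.9]), array([ 0.5026, -0.009 ,  0.106 ]))
   tri (array([0.5512, 0.0759, 0.1038]), np.float64(0.0022))
mat [(array([0.4816, 0.286 , 0.004 ]), array([0.1157, 0.2621]), np.float64(179.7), array([158.5, 260.5]))] [(array([0.4788, 0.2829, 0.004 ]), array([0.2859, 0.122 ]), np.float64(0.5), array([221.6, 138.7]))]
strip [(array([ 0.456 , -0.3113,  0.018 ]), array([0.1542, 0.0403]), np.float64(172.7), array([429.8, 265.4]))]
strip s [(array([ 0.4531, -0.3124,  0.018 ]), array([0.1651, 0.0449]), np.float64(172.8), array([241.9, 386.6]))]
ply [(array([ 0.4468, -0.3106,  0.018 ]), array([0.1951, 0.125 ]), np.float64(172.5), array([429.5, 269.7]))]
cup [(((383.0, 157.5), 7.826338291168213), array([[ 0.68305432, -0.20330213,  0.08      ]]))]
corbel [(array([0.5882, 0.0082, 0.048 ]), array([0.0605, 0.1688]), np.float64(83.8), array([282.9, 206.6]))]
```

Both views agree to within about 2.5 mm, and the tin spacing comes out at 139.8 mm across two gaps, against the 140 mm given. I'll check the corbel's hole and ends, then work out the first approach.

```bash
cat >> h.py <<'E'
TIN=dict(red=np.array([.5427,.0054]),blue=np.array([.5341,-.0641]),yellow=np.array([.5509,.0747]))
YAW=np.radians(-6.9); RX=np.array([np.cos(YAW),np.sin(YAW)])
MAT=np.array([.480,.2845]); STRIP=np.array([.4546,-.3119]); HY=np.radians(-7.2)
E
python3 - <<'E'
from h import *
print('hole top view',plane('top',[(225+337/5.4,155+260/5.4)],.044), 'pred',TIN['red']+.054*RX)
# corbel ends in zoom, at scroll height ~.05
for p in((150,225),(528,272)): print(plane('top',[(225+p[0]/5.4,155+p[1]/5.4)],.047))
print('hole side',plane('side',[(295,209)],.044))
for P in((*TIN['yellow'],.2),(*TIN['yellow'],.062)): print(rel(P,down(YAW)))
s=readout.state(); print(s['clock'])
E
```

```text
hole top view [[ 0.59582165 -0.0015171   0.044     ]] pred [ 0.5963089  -0.00108739]
[[0.61093785 0.07191966 0.047     ]]
[[ 0.58902004 -0.07661556  0.047     ]]
hole side [[ 0.59457581 -0.003592    0.044     ]]
(array([-6.819, 11.676,  0.772]), array([5.000e-03, 9.000e-03, 7.176e+00]))
(array([-6.813, 11.677,  4.222]), array([5.000e-03, 9.000e-03, 7.176e+00]))
0.1
```

Request:
{"name": "apply_moves", "arguments": {"moves": [{"x": -0.7, "y": 1.2, "wz": 0.7}, {"x": -1.4, "y": 2.4, "wz": 1.5}, {"x": -2.1, "y": 3.6, "wz": 2.3}, {"x": -2.8, "y": 4.8, "wz": 3.1}, {"x": -3.5, "y": 6.0, "wz": 3.9}, {"x": -4.2, "y": 7.2, "wz": 4.7}, {"x": -4.9, "y": 8.4, "wz": 5.5}, {"x": -5.6, "y": 9.6, "wz": 6.3}, {"x": -6.2, "y": 10.7, "wz": 7.0}, {"x": -6.6, "y": 11.4, "z": 0.4, "wz": 7.18}, {"x": -6.81, "y": 11.67, "z": 0.77, "wz": 7.18, "grip": 1}, {"x": -6.81, "y": 11.68, "z": 1.2, "wz": 7.18, "grip": 1}, {"x": -6.81, "y": 11.68, "z": 1.2, "wz": 7.18, "grip": 1}], "newtons": 50}}

```text
schema error: expected keys wx, wy, wz, x, y, z, grip
```

Run:
```python
from h import *
print(rel((*TIN['yellow'],.062),down(YAW)),tool()[0],readout.state()['clock'])
cv2.imwrite('pics/s1.png',optics.capture('side')[:,:,::-1])
```

```text
(array([-6.813, 11.677,  4.222]), array([5.000e-03, 9.000e-03, 7.176e+00])) [0.24401049 0.52008941 0.23051395] 0.1
```

View pics/s1.png

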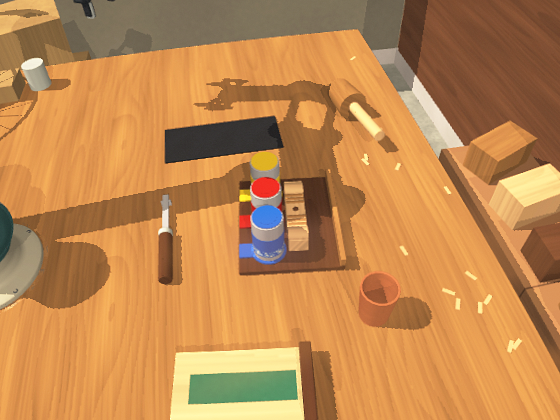

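The call was refused because every row needs all seven keys, so nothing moved and the picture is unchanged. I'll resend it with full rows.

Request:
{"name": "apply_moves", "arguments": {"moves": [{"wx": 0, "wy": 0, "wz": 0.7, "x": -0.7, "y": 1.2, "z": 0, "grip": 1}, {"wx": 0, "wy": 0, "wz": 1.5, "x": -1.4, "y": 2.4, "z": 0, "grip": 1}, {"wx": 0, "wy": 0, "wz": 2.3, "x": -2.1, "y": 3.6, "z": 0, "grip": 1}, {"wx": 0, "wy": 0, "wz": 3.1, "x": -2.8, "y": 4.8, "z": 0, "grip": 1}, {"wx": 0, "wy": 0, "wz": 3.9, "x": -3.5, "y": 6.0, "z": 0, "grip": 1}, {"wx": 0, "wy": 0, "wz": 4.7, "x": -4.2, "y": 7.2, "z": 0, "grip": 1}, {"wx": 0, "wy": 0, "wz": 5.5, "x": -4.9, "y": 8.4, "z": 0, "grip": 1}, {"wx": 0, "wy": 0, "wz": 6.3, "x": -5.6, "y": 9.6, "z": 0, "grip": 1}, {"wx": 0, "wy": 0, "wz": 7.0, "x": -6.2, "y": 10.7, "z": 0, "grip": 1}, {"wx": 0, "wy": 0, "wz": 7.18, "x": -6.6, "y": 11.4, "z": 0.4, "grip": 1}, {"wx": 0, "wy": 0, "wz": 7.18, "x": -6.81, "y": 11.67, "z": 0.8, "grip": 1}, {"wx": 0, "wy": 0, "wz": 7.18, "x": -6.81, "y": 11.68, "z": 1.2, "grip": 1}, {"wx": 0, "wy": 0, "wz": 7.18, "x": -6.81, "y": 11.68, "z": 1.2, "grip": 1}], "newtons": 50}}

```text
clock: 1.78
ee_pos: [0.5492, 0.0761, 0.1811]
tool_rot: [0.998, -0.06, -0.003, 0.0]
force: [0.9, 0.3, 0.5]
gripper_width: 1.0
```

Run:
```python
from h import *
print(rel((*TIN['yellow'],.062),down(YAW)),tool()[0],readout.state()['clock'])
cv2.imwrite('pics/s2.png',optics.capture('side')[:,:,::-1])
```

```text
(array([0.063, 0.027, 2.978]), array([0.007, 0.03 , 0.003])) [0.54915688 0.07613856 0.18111686] 1.775
```

View pics/s2.png

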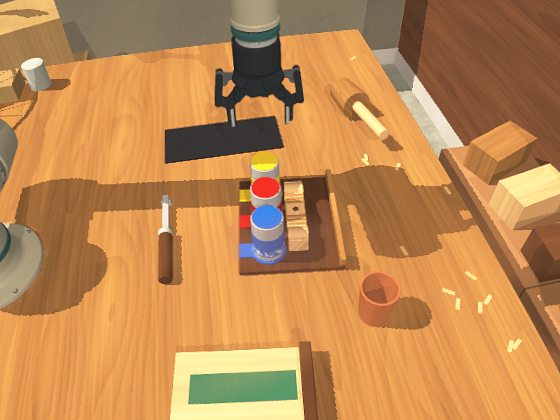

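The open fingers straddle the yellow tin's column, with tips near (233,120) and (288,118), and nothing is in the way. Now I descend and grip.

Request:
{"name": "apply_moves", "arguments": {"moves": [{"wx": 0, "wy": 0, "wz": 0, "x": 0.06, "y": 0.03, "z": 0.8, "grip": 1}, {"wx": 0, "wy": 0, "wz": 0, "x": 0.06, "y": 0.03, "z": 1.6, "grip": 1}, {"wx": 0, "wy": 0, "wz": 0, "x": 0.06, "y": 0.03, "z": 2.3, "grip": 1}, {"wx": 0, "wy": 0, "wz": 0, "x": 0.06, "y": 0.03, "z": 2.8, "grip": 1}, {"wx": 0, "wy": 0, "wz": 0, "x": 0.06, "y": 0.03, "z": 2.98, "grip": 1}, {"wx": 0, "wy": 0, "wz": 0, "x": 0.06, "y": 0.03, "z": 2.98, "grip": 0.7}, {"wx": 0, "wy": 0, "wz": 0, "x": 0.06, "y": 0.03, "z": 2.98, "grip": 0.5}, {"wx": 0, "wy": 0, "wz": 0, "x": 0.06, "y": 0.03, "z": 2.98, "grip": 0.3}, {"wx": 0, "wy": 0, "wz": 0, "x": 0.06, "y": 0.03, "z": 2.98, "grip": 0.3}, {"wx": 0, "wy": 0, "wz": 0, "x": 0.06, "y": 0.03, "z": 2.98, "grip": 0.3}], "newtons": 50}}

```text
clock: 3.08
ee_pos: [0.5525, 0.075, 0.0643]
tool_rot: [0.998, -0.06, -0.0, 0.0]
force: [-1.3, 1.9, 7.1]
gripper_width: 0.643
```

```bash
cat >> h.py <<'E'
def snap(n,f):
    im=optics.capture(n); cv2.imwrite(f'pics/{f}.png',im[:,:,::-1]); return im
E
python3 - <<'E'
from h import *
p,r=tool(); print(p,np.degrees(r.as_rotvec()),readout.state()['gripper_width'],p[:2]-TIN['yellow'])
snap('side','s3'); print('lift',rel((*p[:2],.2),down(YAW)),'mat -.095',rel((MAT[0]-.095,MAT[1],.2),down(YAW)),rel((MAT[0]-.095,MAT[1],p[2]-.012),down(YAW)))
E
```

```text
[0.55252152 0.07499682 0.06433673] [ 1.79674791e+02 -1.07854431e+01 -7.52163630e-02] 0.642881726383665 [0.00162152 0.00029682]
lift (array([-3.000e-03,  1.000e-03, -3.392e+00]), array([0.001, 0.005, 0.004])) mat -.095 (array([-4.787, -4.699, -3.388]), array([0.001, 0.005, 0.004])) (array([-4.783, -4.699,  0.304]), array([0.001, 0.005, 0.004]))
```

View pics/s3.png

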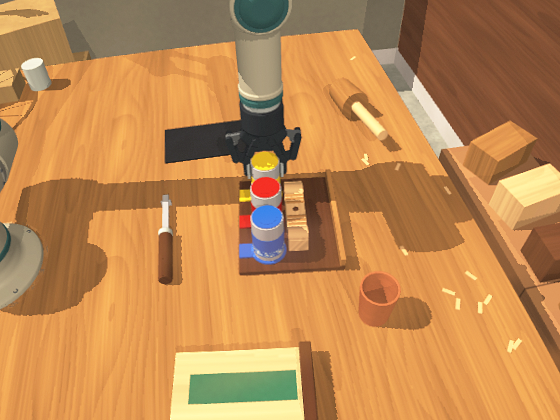

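The yellow tin is gripped (opening 0.643, about 55 mm, as expected for 56 mm). It is in the fingers at about (265,160), clear of the corbel. Next I carry it to the near end of the mat.

Request:
{"name": "apply_moves", "arguments": {"moves": [{"wx": 0, "wy": 0, "wz": 0, "x": 0, "y": 0, "z": -0.5, "grip": 0.3}, {"wx": 0, "wy": 0, "wz": 0, "x": 0, "y": 0, "z": -1.3, "grip": 0.3}, {"wx": 0, "wy": 0, "wz": 0, "x": 0, "y": 0, "z": -2.1, "grip": 0.3}, {"wx": 0, "wy": 0, "wz": 0, "x": 0, "y": 0, "z": -2.9, "grip": 0.3}, {"wx": 0, "wy": 0, "wz": 0, "x": -0.4, "y": -0.4, "z": -3.3, "grip": 0.3}, {"wx": 0, "wy": 0, "wz": 0, "x": -1.0, "y": -1.0, "z": -3.4, "grip": 0.3}, {"wx": 0, "wy": 0, "wz": 0, "x": -1.7, "y": -1.7, "z": -3.4, "grip": 0.3}, {"wx": 0, "wy": 0, "wz": 0, "x": -2.4, "y": -2.4, "z": -3.4, "grip": 0.3}, {"wx": 0, "wy": 0, "wz": 0, "x": -3.1, "y": -3.1, "z": -3.4, "grip": 0.3}, {"wx": 0, "wy": 0, "wz": 0, "x": -3.8, "y": -3.8, "z": -3.4, "grip": 0.3}, {"wx": 0, "wy": 0, "wz": 0, "x": -4.4, "y": -4.3, "z": -3.4, "grip": 0.3}, {"wx": 0, "wy": 0, "wz": 0, "x": -4.7, "y": -4.6, "z": -3.2, "grip": 0.3}, {"wx": 0, "wy": 0, "wz": 0, "x": -4.79, "y": -4.7, "z": -2.6, "grip": 0.3}, {"wx": 0, "wy": 0, "wz": 0, "x": -4.79, "y": -4.7, "z": -1.9, "grip": 0.3}, {"wx": 0, "wy": 0, "wz": 0, "x": -4.79, "y": -4.7, "z": -1.2, "grip": 0.3}, {"wx": 0, "wy": 0, "wz": 0, "x": -4.79, "y": -4.7, "z": -0.6, "grip": 0.3}, {"wx": 0, "wy": 0, "wz": 0, "x": -4.79, "y": -4.7, "z": -0.1, "grip": 0.3}, {"wx": 0, "wy": 0, "wz": 0, "x": -4.79, "y": -4.7, "z": 0.1, "grip": 0.3}, {"wx": 0, "wy": 0, "wz": 0, "x": -4.79, "y": -4.7, "z": 0.15, "grip": 0.3}]}}

```text
clock: 5.5
ee_pos: [0.3844, 0.2844, 0.058]
tool_rot: [0.998, -0.06, -0.001, 0.0]
force: [0.4, 0.6, -2.3]
gripper_width: 0.645
```

Run:
```python
from h import *
p,r=tool(); s=readout.state();print(p,np.degrees(r.as_rotvec()),s['gripper_width'],s['force'],s['clock'])
b=snap('side','s4')
for c in COL: print(c,[x for x in lid('side',b,c,z=p[2]-.0483+.09)])
print(rel((MAT[0]-.095,MAT[1],.053),down(YAW)))
```

```text
[0.38443345 0.28438161 0.0579514 ] [ 1.79634050e+02 -1.07840467e+01 -1.59206607e-01] 0.6448477991795277 [ 0.37779556  0.56760444 -2.3266164 ] 5.5
red [(array([265. , 186.7]), array([19.9, 27.2]), array([0.5422, 0.0107, 0.0997])), (array([244.4, 221.5]), array([12.3, 15.3]), array([ 0.4955, -0.064 ,  0.0997]))]
blue [(array([266.4, 216.4]), array([22. , 28.9]), array([ 0.5336, -0.0597,  0.0997]))]
yellow [(array([177.7, 132.2]), array([15.1, 27.5]), array([0.39  , 0.2014, 0.0997])), (array([173.5, 109.5]), array([13.3, 22.3]), array([0.3828, 0.2832, 0.0997])), (array([244.3, 195.1]), array([12., 14.]), array([ 0.5029, -0.0028,  0.0997]))]
(array([0.006, 0.001, 0.132]), array([0.002, 0.006, 0.003]))
```

View pics/s4.png

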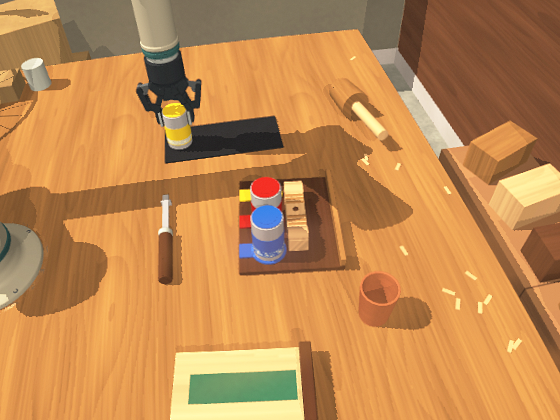

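The yellow tin hangs upright over the near end of the mat, lid at (173,110). The red tin and the corbel haven't moved. I'll lower it, release, and go to the red tin.

Request:
{"name": "apply_moves", "arguments": {"moves": [{"wx": 0, "wy": 0, "wz": 0, "x": 0, "y": 0, "z": 0.08, "grip": 0.3}, {"wx": 0, "wy": 0, "wz": 0, "x": 0, "y": 0, "z": 0.13, "grip": 0.3}, {"wx": 0, "wy": 0, "wz": 0, "x": 0, "y": 0, "z": 0.14, "grip": 0.3}, {"wx": 0, "wy": 0, "wz": 0, "x": 0, "y": 0, "z": 0.14, "grip": 0.68}, {"wx": 0, "wy": 0, "wz": 0, "x": 0, "y": 0, "z": 0.14, "grip": 0.8}, {"wx": 0, "wy": 0, "wz": 0, "x": 0, "y": 0, "z": 0.14, "grip": 1}, {"wx": 0, "wy": 0, "wz": 0, "x": 0, "y": 0, "z": 0.14, "grip": 1}, {"wx": 0, "wy": 0, "wz": 0, "x": 0, "y": 0, "z": -0.4, "grip": 1}, {"wx": 0, "wy": 0, "wz": 0, "x": 0, "y": 0, "z": -1.2, "grip": 1}, {"wx": 0, "wy": 0, "wz": 0, "x": 0, "y": 0, "z": -2.2, "grip": 1}, {"wx": 0, "wy": 0, "wz": 0, "x": 0, "y": 0, "z": -3.2, "grip": 1}]}}

```text
clock: 6.92
ee_pos: [0.3847, 0.2845, 0.1874]
tool_rot: [0.998, -0.06, -0.001, 0.0]
force: [1.2, 0.3, -0.1]
gripper_width: 1.003
```

Run:
```python
from h import *
p,r=tool(); s=readout.state();print(p,np.degrees(r.as_rotvec()),s['gripper_width'],s['force'],s['clock'])
print(rel((*TIN['red'],.2),down(YAW)),rel((*TIN['red'],.062),down(YAW)))
```

```text
[0.3846967  0.28446524 0.18740739] [ 1.79654120e+02 -1.07885893e+01 -1.10341355e-01] 1.003248801234713 [ 1.17104013  0.26789577 -0.14711803] 6.925
(array([ 4.756,  6.454, -0.318]), array([0.003, 0.007, 0.003])) (array([4.76 , 6.452, 3.132]), array([0.003, 0.007, 0.003]))
```

Request:
{"name": "apply_moves", "arguments": {"moves": [{"wx": 0, "wy": 0, "wz": 0, "x": 0.5, "y": 0.7, "z": -0.3, "grip": 1}, {"wx": 0, "wy": 0, "wz": 0, "x": 1.2, "y": 1.6, "z": -0.3, "grip": 1}, {"wx": 0, "wy": 0, "wz": 0, "x": 1.9, "y": 2.6, "z": -0.3, "grip": 1}, {"wx": 0, "wy": 0, "wz": 0, "x": 2.6, "y": 3.6, "z": -0.3, "grip": 1}, {"wx": 0, "wy": 0, "wz": 0, "x": 3.3, "y": 4.6, "z": -0.3, "grip": 1}, {"wx": 0, "wy": 0, "wz": 0, "x": 4.0, "y": 5.5, "z": -0.3, "grip": 1}, {"wx": 0, "wy": 0, "wz": 0, "x": 4.5, "y": 6.2, "z": -0.2, "grip": 1}, {"wx": 0, "wy": 0, "wz": 0, "x": 4.76, "y": 6.45, "z": 0.2, "grip": 1}, {"wx": 0, "wy": 0, "wz": 0, "x": 4.76, "y": 6.45, "z": 0.8, "grip": 1}, {"wx": 0, "wy": 0, "wz": 0, "x": 4.76, "y": 6.45, "z": 1.6, "grip": 1}, {"wx": 0, "wy": 0, "wz": 0, "x": 4.76, "y": 6.45, "z": 2.4, "grip": 1}, {"wx": 0, "wy": 0, "wz": 0, "x": 4.76, "y": 6.45, "z": 2.9, "grip": 1}, {"wx": 0, "wy": 0, "wz": 0, "x": 4.76, "y": 6.45, "z": 3.13, "grip": 1}, {"wx": 0, "wy": 0, "wz": 0, "x": 4.76, "y": 6.45, "z": 3.13, "grip": 1}, {"wx": 0, "wy": 0, "wz": 0, "x": 4.76, "y": 6.45, "z": 3.13, "grip": 0.8}, {"wx": 0, "wy": 0, "wz": 0, "x": 4.76, "y": 6.45, "z": 3.13, "grip": 0.65}, {"wx": 0, "wy": 0, "wz": 0, "x": 4.76, "y": 6.45, "z": 3.13, "grip": 0.5}, {"wx": 0, "wy": 0, "wz": 0, "x": 4.76, "y": 6.45, "z": 3.13, "grip": 0.3}, {"wx": 0, "wy": 0, "wz": 0, "x": 4.76, "y": 6.45, "z": 3.13, "grip": 0.3}, {"wx": 0, "wy": 0, "wz": 0, "x": 4.76, "y": 6.45, "z": 3.13, "grip": 0.3}]}}

```text
clock: 9.43
ee_pos: [0.5433, 0.0055, 0.0633]
tool_rot: [0.998, -0.06, 0.0, 0.0]
force: [-0.8, 0.5, 6.1]
gripper_width: 0.647
```

Run:
```python
from h import *
p,r=tool(); s=readout.state();print(p,np.degrees(r.as_rotvec()),s['gripper_width'],s['force'],s['clock'],p[:2]-TIN['red'])
snap('side','s5')
print(rel((*MAT,.2),down(YAW)),rel((*MAT,p[2]-.0117),down(YAW)))
```

```text
[0.54326072 0.00553235 0.06327069] [ 1.79661827e+02 -1.07993898e+01  5.79326371e-02] 0.6473365796222766 [-0.84255892  0.52141674  6.05201052] 9.425 [0.00056072 0.00013235]
(array([-2.403, -6.734, -3.421]), array([ 0.001, -0.004,  0.002])) (array([-2.406, -6.735,  0.289]), array([ 0.001, -0.004,  0.002]))
```

View pics/s5.png

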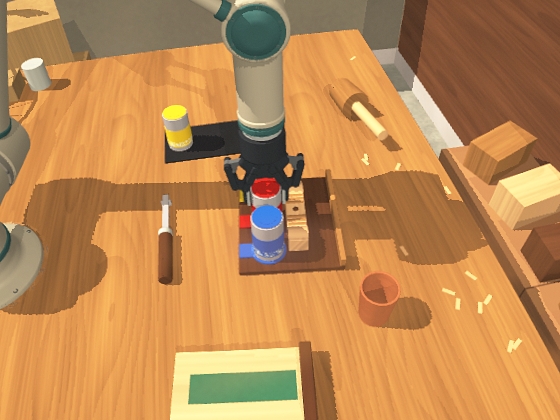

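Yellow stands upright on the mat at (177,130), and red is held at (265,187). I'm carrying red to the middle of the mat.

Request:
{"name": "apply_moves", "arguments": {"moves": [{"wx": 0, "wy": 0, "wz": 0, "x": 0, "y": 0, "z": -0.5, "grip": 0.3}, {"wx": 0, "wy": 0, "wz": 0, "x": 0, "y": 0, "z": -1.3, "grip": 0.3}, {"wx": 0, "wy": 0, "wz": 0, "x": 0, "y": 0, "z": -2.1, "grip": 0.3}, {"wx": 0, "wy": 0, "wz": 0, "x": 0, "y": 0, "z": -2.9, "grip": 0.3}, {"wx": 0, "wy": 0, "wz": 0, "x": -0.2, "y": -0.5, "z": -3.3, "grip": 0.3}, {"wx": 0, "wy": 0, "wz": 0, "x": -0.5, "y": -1.3, "z": -3.4, "grip": 0.3}, {"wx": 0, "wy": 0, "wz": 0, "x": -0.8, "y": -2.2, "z": -3.4, "grip": 0.3}, {"wx": 0, "wy": 0, "wz": 0, "x": -1.2, "y": -3.2, "z": -3.4, "grip": 0.3}, {"wx": 0, "wy": 0, "wz": 0, "x": -1.5, "y": -4.2, "z": -3.4, "grip": 0.3}, {"wx": 0, "wy": 0, "wz": 0, "x": -1.8, "y": -5.2, "z": -3.4, "grip": 0.3}, {"wx": 0, "wy": 0, "wz": 0, "x": -2.2, "y": -6.1, "z": -3.4, "grip": 0.3}, {"wx": 0, "wy": 0, "wz": 0, "x": -2.4, "y": -6.6, "z": -3.2, "grip": 0.3}, {"wx": 0, "wy": 0, "wz": 0, "x": -2.4, "y": -6.73, "z": -2.6, "grip": 0.3}, {"wx": 0, "wy": 0, "wz": 0, "x": -2.4, "y": -6.73, "z": -1.9, "grip": 0.3}, {"wx": 0, "wy": 0, "wz": 0, "x": -2.4, "y": -6.73, "z": -1.2, "grip": 0.3}, {"wx": 0, "wy": 0, "wz": 0, "x": -2.4, "y": -6.73, "z": -0.6, "grip": 0.3}, {"wx": 0, "wy": 0, "wz": 0, "x": -2.4, "y": -6.73, "z": -0.1, "grip": 0.3}, {"wx": 0, "wy": 0, "wz": 0, "x": -2.4, "y": -6.73, "z": 0.15, "grip": 0.3}, {"wx": 0, "wy": 0, "wz": 0, "x": -2.4, "y": -6.73, "z": 0.25, "grip": 0.3}, {"wx": 0, "wy": 0, "wz": 0, "x": -2.4, "y": -6.73, "z": 0.28, "grip": 0.3}]}}

```text
clock: 11.98
ee_pos: [0.4806, 0.2844, 0.0523]
tool_rot: [0.998, -0.06, 0.001, -0.0]
force: [0.3, 1.2, -1.4]
gripper_width: 0.646
```

Run:
```python
from h import *
p,r=tool(); s=readout.state();print(p,np.degrees(r.as_rotvec()),s['gripper_width'],s['force'],s['clock'],p[:2]-MAT)
```

```text
[0.4805747  0.28441527 0.05225336] [-1.79666607e+02  1.08074771e+01 -1.21503265e-01] 0.6458923846824415 [ 0.33181965  1.24052175 -1.40722775] 11.975 [ 5.74698314e-04 -8.47275171e-05]
```

Request:
{"name": "apply_moves", "arguments": {"moves": [{"wx": 0, "wy": 0, "wz": 0, "x": 0, "y": 0, "z": 0.02, "grip": 0.3}, {"wx": 0, "wy": 0, "wz": 0, "x": 0, "y": 0, "z": 0.02, "grip": 0.68}, {"wx": 0, "wy": 0, "wz": 0, "x": 0, "y": 0, "z": 0.02, "grip": 0.8}, {"wx": 0, "wy": 0, "wz": 0, "x": 0, "y": 0, "z": 0.02, "grip": 1}, {"wx": 0, "wy": 0, "wz": 0, "x": 0, "y": 0, "z": 0.02, "grip": 1}, {"wx": 0, "wy": 0, "wz": 0, "x": 0, "y": 0, "z": -0.5, "grip": 1}, {"wx": 0, "wy": 0, "wz": 0, "x": 0, "y": 0, "z": -1.4, "grip": 1}, {"wx": 0, "wy": 0, "wz": 0, "x": 0, "y": 0, "z": -2.4, "grip": 1}, {"wx": 0, "wy": 0, "wz": 0, "x": 0, "y": 0, "z": -3.4, "grip": 1}, {"wx": 0, "wy": 0, "wz": 0, "x": 0, "y": 0, "z": -3.6, "grip": 1}]}}

```text
clock: 13.22
ee_pos: [0.4819, 0.2851, 0.1992]
tool_rot: [0.998, -0.06, 0.003, -0.001]
force: [0.3, 0.2, 0.0]
gripper_width: 1.001
```

Run:
```python
from h import *
p,r=tool(); s=readout.state();print(p,s['clock'])
print(rel((*TIN['blue'],.2),down(YAW)),rel((*TIN['blue'],.062),down(YAW)))
```

```text
[0.48193856 0.28512997 0.19921083] 13.225
(array([ 2.341,  8.512, -0.032]), array([-0.019, -0.037,  0.002])) (array([2.318, 8.523, 3.418]), array([-0.019, -0.037,  0.002]))
```

Request:
{"name": "apply_moves", "arguments": {"moves": [{"wx": 0, "wy": 0, "wz": 0, "x": 0.2, "y": 0.7, "z": 0, "grip": 1}, {"wx": 0, "wy": 0, "wz": 0, "x": 0.5, "y": 1.8, "z": 0, "grip": 1}, {"wx": 0, "wy": 0, "wz": 0, "x": 0.8, "y": 3.0, "z": 0, "grip": 1}, {"wx": 0, "wy": 0, "wz": 0, "x": 1.1, "y": 4.2, "z": 0, "grip": 1}, {"wx": 0, "wy": 0, "wz": 0, "x": 1.4, "y": 5.4, "z": 0, "grip": 1}, {"wx": 0, "wy": 0, "wz": 0, "x": 1.8, "y": 6.6, "z": 0, "grip": 1}, {"wx": 0, "wy": 0, "wz": 0, "x": 2.1, "y": 7.7, "z": 0, "grip": 1}, {"wx": 0, "wy": 0, "wz": 0, "x": 2.3, "y": 8.3, "z": 0.1, "grip": 1}, {"wx": 0, "wy": 0, "wz": 0, "x": 2.32, "y": 8.52, "z": 0.5, "grip": 1}, {"wx": 0, "wy": 0, "wz": 0, "x": 2.32, "y": 8.52, "z": 1.2, "grip": 1}, {"wx": 0, "wy": -0.04, "wz": 0, "x": 2.32, "y": 8.52, "z": 2.0, "grip": 1}, {"wx": 0, "wy": -0.04, "wz": 0, "x": 2.32, "y": 8.52, "z": 2.8, "grip": 1}, {"wx": 0, "wy": -0.04, "wz": 0, "x": 2.32, "y": 8.52, "z": 3.3, "grip": 1}, {"wx": 0, "wy": -0.04, "wz": 0, "x": 2.32, "y": 8.52, "z": 3.42, "grip": 1}, {"wx": 0, "wy": -0.04, "wz": 0, "x": 2.32, "y": 8.52, "z": 3.42, "grip": 0.8}, {"wx": 0, "wy": -0.04, "wz": 0, "x": 2.32, "y": 8.52, "z": 3.42, "grip": 0.65}, {"wx": 0, "wy": -0.04, "wz": 0, "x": 2.32, "y": 8.52, "z": 3.42, "grip": 0.5}, {"wx": 0, "wy": -0.04, "wz": 0, "x": 2.32, "y": 8.52, "z": 3.42, "grip": 0.3}, {"wx": 0, "wy": -0.04, "wz": 0, "x": 2.32, "y": 8.52, "z": 3.42, "grip": 0.3}, {"wx": 0, "wy": -0.04, "wz": 0, "x": 2.32, "y": 8.52, "z": 3.42, "grip": 0.3}]}}

```text
clock: 15.72
ee_pos: [0.5347, -0.0639, 0.0628]
tool_rot: [0.998, -0.06, 0.001, -0.002]
force: [-0.2, 2.3, 6.1]
gripper_width: 0.648
```

Run:
```python
from h import *
p,r=tool(); s=readout.state();print(p,np.degrees(r.as_rotvec()),s['gripper_width'],s['force'],s['clock'],p[:2]-TIN['blue'])
q=MAT+[.095,0]
print(rel((*q,.2),down(YAW)),rel((*q,p[2]-.0117),down(YAW)))
```

```text
[ 0.53473998 -0.06391384  0.06281005] [-1.79479950e+02  1.07948698e+01 -1.19217844e-01] 0.6477483593915996 [-0.23613722  2.27871021  6.08706374] 15.725 [0.00063998 0.00018616]
(array([-0.041, -8.78 , -3.399]), array([-0.02 , -0.006,  0.002])) (array([-0.045, -8.767,  0.323]), array([-0.02 , -0.006,  0.002]))
```

Request:
{"name": "apply_moves", "arguments": {"moves": [{"wx": 0, "wy": 0, "wz": 0, "x": 0, "y": 0, "z": -0.5, "grip": 0.3}, {"wx": 0, "wy": 0, "wz": 0, "x": 0, "y": 0, "z": -1.3, "grip": 0.3}, {"wx": 0, "wy": 0, "wz": 0, "x": 0, "y": 0, "z": -2.2, "grip": 0.3}, {"wx": 0, "wy": 0, "wz": 0, "x": 0, "y": 0, "z": -3.0, "grip": 0.3}, {"wx": 0, "wy": 0, "wz": 0, "x": 0, "y": -0.6, "z": -3.4, "grip": 0.3}, {"wx": 0, "wy": 0, "wz": 0, "x": 0, "y": -1.7, "z": -3.4, "grip": 0.3}, {"wx": 0, "wy": 0, "wz": 0, "x": 0, "y": -2.8, "z": -3.4, "grip": 0.3}, {"wx": -0.02, "wy": 0, "wz": 0, "x": 0, "y": -4.0, "z": -3.4, "grip": 0.3}, {"wx": -0.02, "wy": 0, "wz": 0, "x": 0, "y": -5.2, "z": -3.4, "grip": 0.3}, {"wx": -0.02, "wy": 0, "wz": 0, "x": 0, "y": -6.4, "z": -3.4, "grip": 0.3}, {"wx": -0.02, "wy": 0, "wz": 0, "x": -0.04, "y": -7.5, "z": -3.4, "grip": 0.3}, {"wx": -0.02, "wy": 0, "wz": 0, "x": -0.04, "y": -8.4, "z": -3.3, "grip": 0.3}, {"wx": -0.02, "wy": 0, "wz": 0, "x": -0.04, "y": -8.77, "z": -2.8, "grip": 0.3}, {"wx": -0.02, "wy": 0, "wz": 0, "x": -0.04, "y": -8.77, "z": -2.0, "grip": 0.3}, {"wx": -0.02, "wy": 0, "wz": 0, "x": -0.04, "y": -8.77, "z": -1.2, "grip": 0.3}, {"wx": -0.02, "wy": 0, "wz": 0, "x": -0.04, "y": -8.77, "z": -0.6, "grip": 0.3}, {"wx": -0.02, "wy": 0, "wz": 0, "x": -0.04, "y": -8.77, "z": -0.1, "grip": 0.3}, {"wx": -0.02, "wy": 0, "wz": 0, "x": -0.04, "y": -8.77, "z": 0.2, "grip": 0.3}, {"wx": -0.02, "wy": 0, "wz": 0, "x": -0.04, "y": -8.77, "z": 0.3, "grip": 0.3}, {"wx": -0.02, "wy": 0, "wz": 0, "x": -0.04, "y": -8.77, "z": 0.32, "grip": 0.3}]}}

```text
clock: 18.23
ee_pos: [0.5756, 0.2844, 0.0515]
tool_rot: [0.998, -0.06, 0.001, -0.0]
force: [0.0, 0.0, -2.7]
gripper_width: 0.643
```

Run:
```python
from h import *
p,r=tool(); s=readout.state();print(p,np.degrees(r.as_rotvec()),s['gripper_width'],s['force'],s['clock'],p[:2]-MAT)
```

```text
[0.57559714 0.28443059 0.05150714] [-179.66327201   10.82835003   -0.1831606 ] 0.6434366703663179 [ 0.04118264  0.01804009 -2.72403959] 18.225 [ 9.55971380e-02 -6.94146581e-05]
```

Request:
{"name": "apply_moves", "arguments": {"moves": [{"wx": 0, "wy": 0, "wz": 0, "x": 0, "y": 0, "z": 0.03, "grip": 0.3}, {"wx": 0, "wy": 0, "wz": 0, "x": 0, "y": 0, "z": 0.04, "grip": 0.3}, {"wx": 0, "wy": 0, "wz": 0, "x": 0, "y": 0, "z": 0.04, "grip": 0.68}, {"wx": 0, "wy": 0, "wz": 0, "x": 0, "y": 0, "z": 0.04, "grip": 0.8}, {"wx": 0, "wy": 0, "wz": 0, "x": 0, "y": 0, "z": 0.04, "grip": 1}, {"wx": 0, "wy": 0, "wz": 0, "x": 0, "y": 0, "z": 0.04, "grip": 1}, {"wx": 0, "wy": 0, "wz": 0, "x": 0, "y": 0, "z": -0.5, "grip": 1}, {"wx": 0, "wy": 0, "wz": 0, "x": 0, "y": 0, "z": -1.4, "grip": 1}, {"wx": 0, "wy": 0, "wz": 0, "x": 0, "y": 0, "z": -2.4, "grip": 1}, {"wx": 0, "wy": 0, "wz": 0, "x": 0, "y": 0, "z": -3.4, "grip": 1}, {"wx": 0, "wy": 0, "wz": 0, "x": 0, "y": 0, "z": -3.6, "grip": 1}]}}

```text
clock: 19.6
ee_pos: [0.5769, 0.285, 0.1989]
tool_rot: [0.998, -0.06, 0.004, -0.001]
force: [0.1, -0.2, -0.2]
gripper_width: 0.998
```

Run:
```python
from h import *
p,r=tool(); s=readout.state();print(p,np.degrees(r.as_rotvec()),s['clock'])
snap('top','t6');snap('side','s6')
```

```text
[0.57693455 0.28503127 0.19885909] [-179.51390703   10.82337148   -0.70476008] 19.6
```

View pics/t6.png

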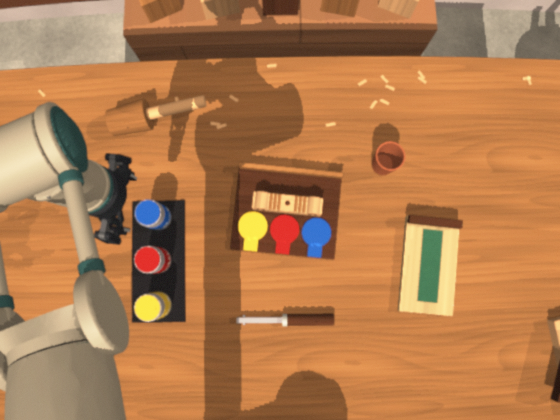

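View pics/s6.png

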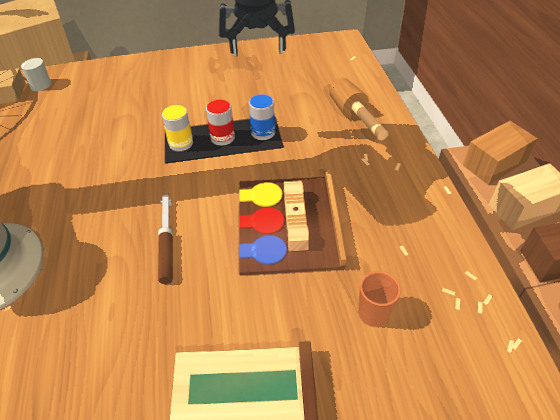

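All three tins now stand upright on the mat, in the top view at (150,214), (150,260) and (150,306). The corbel is untouched at (287,203) and the coasters are clear at (253,227), (285,230) and (317,234). Now I measure the coasters, the corbel and the hook precisely.

```bash
cat >> h.py <<'E'
def disc(n,im,c,roi,z=.016):
    u0,v0,u1,v1=roi; k=4
    big=cv2.resize(im[v0:v1,u0:u1],None,fx=k,fy=k,interpolation=cv2.INTER_CUBIC)
    m=cmask(big,c); w=19*k if n=='top' else 15*k
    m=cv2.morphologyEx(m,cv2.MORPH_OPEN,cv2.getStructuringElement(cv2.MORPH_ELLIPSE,(w,w)))
    b=blobs(m,200)
    if not b: return None
    e=cv2.fitEllipse(cv2.convexHull(b[0])); uv=(np.array(e[0])+.5)/k-.5+[u0,v0]
    return uv.round(1),(np.array(e[1])/k).round(1),plane(n,[uv],z)[0].round(4)
def big(im,roi,k=4):
    u0,v0,u1,v1=roi; return cv2.resize(im[v0:v1,u0:u1],None,fx=k,fy=k,interpolation=cv2.INTER_CUBIC)
def rectb(n,im,roi,lo,hi,z,k=4):
    b=blobs(cv2.morphologyEx(mask(big(im,roi,k),lo,hi),cv2.MORPH_CLOSE,np.ones((9,9))),300)[0]
    e=cv2.minAreaRect(b); bp=(cv2.boxPoints(e)+.5)/k-.5+[roi[0],roi[1]]; P=plane(n,bp,z); d=np.diff(P[:3],axis=0); L=np.linalg.norm(d,axis=1); i=L.argmax()
    return P.mean(0).round(4),L.round(4),(np.degrees(np.arctan2(d[i,1],d[i,0]))%180).round(2)
E
python3 - <<'E'
from h import *
t=cv2.imread('pics/t6.png')[:,:,::-1].copy(); s=cv2.imread('pics/s6.png')[:,:,::-1].copy()
for c in COL:
    print(c,disc('top',t,c,(225,155,350,265)),disc('side',s,c,(230,170,300,270)))
print('corbel',rectb('top',t,(246,180,332,222),(8,50,120),(28,200,255),.046))
print('strip',rectb('top',t,(395,210,470,325),(55,60,60),(80,255,200),.018),rectb('side',s,(150,340,330,420),(50,50,60),(80,255,200),.018))
print('ply',rectb('top',t,(390,228,475,330),(14,40,175),(32,160,255),.018))
cv2.imwrite('pics/z6.png',np.hstack([big(t,(240,180,340,270),4),big(t,(390,205,480,295),4)])[:,:,::-1])
cv2.imwrite('pics/z6s.png',big(s,(230,165,360,275),5)[:,:,::-1])
E
```

```text
red (array([284.1, 229.6]), array([30.4, 32.9]), array([0.5418, 0.0066, 0.016 ])) (array([266.4, 220.3]), array([26.6, 36. ]), array([0.54 , 0.003, 0.016]))
blue (array([315.9, 232.3]), array([28.6, 30.4]), array([ 0.5343, -0.0627,  0.016 ])) (array([267.7, 249.5]), array([27.2, 35.5]), array([ 0.5314, -0.0666,  0.016 ]))
yellow (array([252.2, 226.2]), array([30.1, 32.2]), array([0.5507, 0.076 , 0.016 ])) (array([265.4, 194.1]), array([24.4, 33.8]), array([0.5488, 0.0722, 0.016 ]))
corbel (array([0.5905, 0.0045, 0.046 ]), array([0.0676, 0.1667]), np.float64(88.78))
strip (array([ 0.456 , -0.3113,  0.018 ]), array([0.1546, 0.0409]), np.float64(172.61)) (array([ 0.453 , -0.3124,  0.018 ]), array([0.1652, 0.0453]), np.float64(172.78))
ply (array([ 0.4439, -0.324 ,  0.018 ]), array([0.1967, 0.1641]), np.float64(172.62))
```

View pics/z6.png

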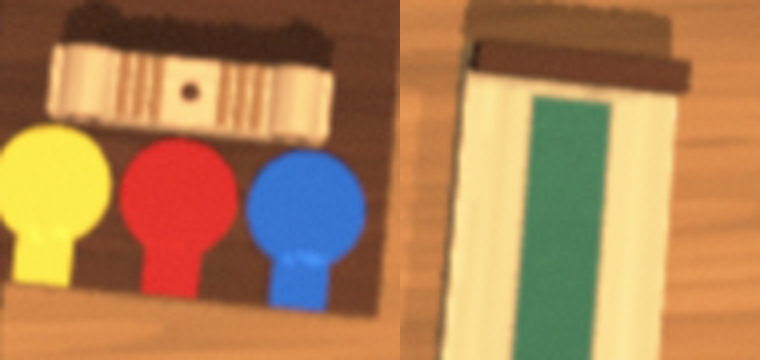

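View pics/z6s.png

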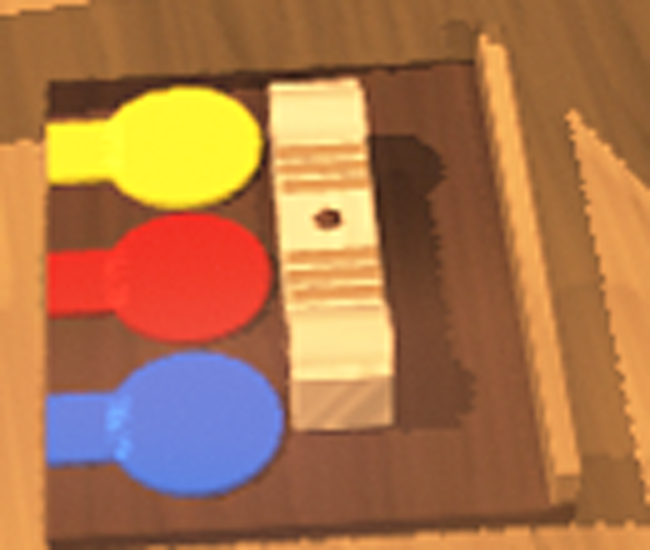

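```bash
cat >> h.py <<'E'
from scipy.optimize import least_squares
def disc2(n,im,c,roi,guess,z=.016,r=.032,k=4):
    b=max(blobs(cmask(big(im,roi,k),c),300),key=lambda b:-min(np.linalg.norm(plane(n,(b.reshape(-1,2)+.5)/k-.5+roi[:2],z)[:,:2].mean(0)-guess),9))
    P=plane(n,(b.reshape(-1,2)+.5)/k-.5+np.array(roi[:2]),z)[:,:2]; g=np.array(guess,float)
    for _ in range(3):
        d=P-g; sel=(d@RX>-.016); q=P[sel]
        if n=='side': pass
        f=least_squares(lambda x:np.hypot(*(q-x[:2]).T)-x[2],[*g,r],loss='soft_l1',f_scale=.001); g=f.x[:2]
    return g.round(4),f.x[2].round(4)
E
python3 - <<'E'
from h import *
t=cv2.imread('pics/t6.png')[:,:,::-1].copy(); s=cv2.imread('pics/s6.png')[:,:,::-1].copy()
A={}
for c in COL:
    a=disc2('top',t,c,(225,155,350,265),TIN[c]);b=disc2('side',s,c,(230,170,300,270),TIN[c]);A[c]=(a[0]+b[0])/2; print(c,a,b,A[c],A[c]-TIN[c])
d=A['yellow']-A['blue']; print(np.linalg.norm(d),np.degrees(np.arctan2(-d[0],d[1])))
m=mask(big(t,(246,180,332,222),4),(8,40,140),(26,165,255)); m=cv2.morphologyEx(m,cv2.MORPH_CLOSE,np.ones((25,25))); m=cv2.morphologyEx(m,cv2.MORPH_OPEN,np.ones((25,25)))
cv2.imwrite('pics/m6.png',m)
e=cv2.minAreaRect(blobs(m)[0]);P=plane('top',(cv2.boxPoints(e)+.5)/4-.5+[246,180],.048);d=np.diff(P[:3],axis=0);print(e,P.mean(0),np.linalg.norm(d,axis=1),np.degrees(np.arctan2(d[:,1],d[:,0])))
print('hole',plane('top',[(287.4,202.9)],.044),plane('side',[(295.5,208.5)],.044))
E
```

```text
red (array([0.5437, 0.0063]), np.float64(0.0334)) (array([0.5407, 0.0039]), np.float64(0.0337)) [0.5422 0.0051] [-0.0005 -0.0003]
blue (array([ 0.5356, -0.063 ]), np.float64(0.0315)) (array([ 0.5326, -0.0659]), np.float64(0.0311)) [ 0.5341  -0.06445] [ 0.      -0.00035]
yellow (array([0.5522, 0.076 ]), np.float64(0.0332)) (array([0.5492, 0.073 ]), np.float64(0.034)) [0.5507 0.0745] [-0.0002 -0.0002]
0.13993806665807557 -6.81269091561533
((165.74501037597656, 94.80916595458984), (287.0939636230469, 82.71492767333984), 5.914947032928467) [ 0.59496242 -0.00070902  0.048     ] [0.04438813 0.15291585] [ -6.71196821 -97.21033329]
hole [[ 0.59635629 -0.00151385  0.044     ]] [[ 0.5957459  -0.00253293  0.044     ]]
```

View pics/m6.png

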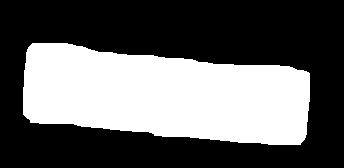

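The coasters and corbel agree with the given layout: 139.9 mm across the row, corbel 54 mm behind it, yaw about −6.9°. The corbel's centre is at about (0.5958, −0.0016). I'll go for it next.

```bash
cat >> h.py <<'E'
COA=dict(red=np.array([.5423,.0051]),blue=np.array([.5341,-.0644]),yellow=np.array([.5506,.0745]))
CB=np.array([.5958,-.0016])
E
python3 - <<'E'
from h import *
print(rel((*CB,.2),down(YAW)),rel((*CB,.10),down(YAW)),rel((*CB,.018),down(YAW)))
E
```

```text
(array([ 1.362,  7.04 , -0.099]), array([-0.006, -0.02 , -0.   ])) (array([1.354, 7.043, 2.401]), array([-0.006, -0.02 , -0.   ])) (array([1.347, 7.045, 4.451]), array([-0.006, -0.02 , -0.   ]))
```

Request:
{"name": "apply_moves", "arguments": {"moves": [{"wx": 0, "wy": 0, "wz": 0, "x": 0.1, "y": 0.6, "z": 0, "grip": 0.75}, {"wx": 0, "wy": 0, "wz": 0, "x": 0.3, "y": 1.6, "z": 0, "grip": 0.75}, {"wx": 0, "wy": 0, "wz": 0, "x": 0.5, "y": 2.8, "z": 0, "grip": 0.75}, {"wx": 0, "wy": 0, "wz": 0, "x": 0.8, "y": 4.0, "z": 0, "grip": 0.75}, {"wx": 0, "wy": 0, "wz": 0, "x": 1.0, "y": 5.2, "z": 0, "grip": 0.75}, {"wx": 0, "wy": 0, "wz": 0, "x": 1.2, "y": 6.3, "z": 0, "grip": 0.75}, {"wx": 0, "wy": 0, "wz": 0, "x": 1.35, "y": 6.9, "z": 0.2, "grip": 0.75}, {"wx": 0, "wy": 0, "wz": 0, "x": 1.35, "y": 7.04, "z": 0.8, "grip": 0.75}, {"wx": 0, "wy": 0, "wz": 0, "x": 1.35, "y": 7.04, "z": 1.6, "grip": 0.75}, {"wx": 0, "wy": 0, "wz": 0, "x": 1.35, "y": 7.04, "z": 2.2, "grip": 0.75}, {"wx": 0, "wy": -0.02, "wz": 0, "x": 1.35, "y": 7.04, "z": 2.6, "grip": 0.75}, {"wx": 0, "wy": -0.02, "wz": 0, "x": 1.35, "y": 7.04, "z": 2.8, "grip": 0.75}, {"wx": 0, "wy": -0.02, "wz": 0, "x": 1.35, "y": 7.04, "z": 2.8, "grip": 0.75}]}}

```text
clock: 21.32
ee_pos: [0.5955, -0.0017, 0.0836]
tool_rot: [0.998, -0.06, -0.001, -0.0]
force: [0.6, -0.8, -0.4]
gripper_width: 0.752
```

Run:
```python
from h import *
p,r=tool(); s=readout.state();print(p,np.degrees(r.as_rotvec()),s['clock'],s['gripper_width'])
print(rel((*CB,.018),down(YAW)))
snap('side','s7')
```

```text
[ 0.59545218 -0.00170371  0.08356331] [-1.79618068e+02  1.08354284e+01  9.12310220e-02] 21.325 0.7523076693857088
(array([ 0.01 , -0.002,  1.639]), array([-0.005,  0.006, -0.   ]))
```

View pics/s7.png

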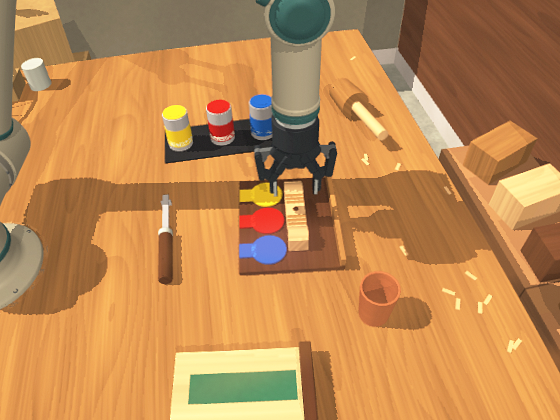

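The jaws straddle the corbel, with tips at (276,190) and (317,190) and room on both sides. I'm descending and gripping.

Request:
{"name": "apply_moves", "arguments": {"moves": [{"wx": 0, "wy": 0, "wz": 0, "x": 0.01, "y": 0, "z": 0.5, "grip": 0.75}, {"wx": 0, "wy": 0, "wz": 0, "x": 0.01, "y": 0, "z": 1.0, "grip": 0.75}, {"wx": 0, "wy": 0, "wz": 0, "x": 0.01, "y": 0, "z": 1.4, "grip": 0.75}, {"wx": 0, "wy": 0, "wz": 0, "x": 0.01, "y": 0, "z": 1.6, "grip": 0.75}, {"wx": 0, "wy": 0, "wz": 0, "x": 0.01, "y": 0, "z": 1.64, "grip": 0.75}, {"wx": 0, "wy": 0, "wz": 0, "x": 0.01, "y": 0, "z": 1.64, "grip": 0.6}, {"wx": 0, "wy": 0, "wz": 0, "x": 0.01, "y": 0, "z": 1.64, "grip": 0.45}, {"wx": 0, "wy": 0, "wz": 0, "x": 0.01, "y": 0, "z": 1.64, "grip": 0.3}, {"wx": 0, "wy": 0, "wz": 0, "x": 0.01, "y": 0, "z": 1.64, "grip": 0.1}, {"wx": 0, "wy": 0, "wz": 0, "x": 0.01, "y": 0, "z": 1.64, "grip": 0.1}, {"wx": 0, "wy": 0, "wz": 0, "x": 0.01, "y": 0, "z": 1.64, "grip": 0.1}]}}

```text
clock: 22.75
ee_pos: [0.5971, -0.0017, 0.0195]
tool_rot: [0.998, -0.06, 0.001, -0.0]
force: [-0.7, 0.0, 5.9]
gripper_width: 0.41
```

Run:
```python
from h import *
p,r=tool(); s=readout.state();print(p,np.degrees(r.as_rotvec()),s['clock'],s['gripper_width'],s['force'],p[:2]-CB)
print(rel((*p[:2],.16),down(YAW)))
```

```text
[ 0.5970544  -0.00173564  0.01951437] [-179.62750705   10.82641233   -0.18384471] 22.75 0.4096727121350109 [-0.6842067   0.00770352  5.85396696] [ 0.0012544  -0.00013564]
(array([ 7.000e-03, -3.000e-03, -3.512e+00]), array([-0.005, -0.011,  0.   ]))
```

```bash
sed -i 's/^MAT=.*/MAT=np.array([.480,.2845]); STRIP=np.array([.4545,-.3119]); HY=np.radians(-7.3)/' h.py
python3 - <<'E'
from h import *
p,r=tool(); print(rel((*STRIP,.16),down(HY-np.pi/2)),rel((*STRIP,.0195+.006),down(HY-np.pi/2)))
E
```

```text
(array([-2.6  ,  8.123, -3.525]), array([-1.30e-02, -5.00e-03,  9.04e+00])) (array([-2.606,  8.126, -0.162]), array([-1.30e-02, -5.00e-03,  9.04e+00]))
```

Request:
{"name": "apply_moves", "arguments": {"moves": [{"wx": 0, "wy": 0, "wz": 0, "x": 0, "y": 0, "z": -0.4, "grip": 0.1}, {"wx": 0, "wy": 0, "wz": 0, "x": 0, "y": 0, "z": -1.1, "grip": 0.1}, {"wx": 0, "wy": 0, "wz": 0, "x": 0, "y": 0, "z": -1.9, "grip": 0.1}, {"wx": 0, "wy": 0, "wz": 0, "x": 0, "y": 0, "z": -2.7, "grip": 0.1}, {"wx": 0, "wy": 0, "wz": 0.3, "x": -0.1, "y": 0.3, "z": -3.3, "grip": 0.1}, {"wx": 0, "wy": 0, "wz": 0.9, "x": -0.3, "y": 0.9, "z": -3.5, "grip": 0.1}, {"wx": 0, "wy": 0, "wz": 1.6, "x": -0.5, "y": 1.6, "z": -3.5, "grip": 0.1}, {"wx": 0, "wy": 0, "wz": 2.4, "x": -0.7, "y": 2.3, "z": -3.5, "grip": 0.1}, {"wx": 0, "wy": 0, "wz": 3.2, "x": -0.9, "y": 3.0, "z": -3.5, "grip": 0.1}, {"wx": 0, "wy": 0, "wz": 4.0, "x": -1.2, "y": 3.7, "z": -3.5, "grip": 0.1}, {"wx": 0, "wy": 0, "wz": 4.8, "x": -1.4, "y": 4.4, "z": -3.5, "grip": 0.1}, {"wx": 0, "wy": 0, "wz": 5.6, "x": -1.6, "y": 5.1, "z": -3.5, "grip": 0.1}, {"wx": 0, "wy": 0, "wz": 6.4, "x": -1.9, "y": 5.8, "z": -3.5, "grip": 0.1}, {"wx": 0, "wy": 0, "wz": 7.2, "x": -2.1, "y": 6.5, "z": -3.5, "grip": 0.1}, {"wx": 0, "wy": 0, "wz": 8.0, "x": -2.3, "y": 7.2, "z": -3.5, "grip": 0.1}, {"wx": 0, "wy": 0, "wz": 8.7, "x": -2.5, "y": 7.8, "z": -3.5, "grip": 0.1}, {"wx": 0, "wy": 0, "wz": 9.04, "x": -2.6, "y": 8.12, "z": -3.3, "grip": 0.1}, {"wx": 0, "wy": 0, "wz": 9.04, "x": -2.6, "y": 8.12, "z": -2.6, "grip": 0.1}, {"wx": 0, "wy": 0, "wz": 9.04, "x": -2.6, "y": 8.12, "z": -2.0, "grip": 0.1}, {"wx": 0, "wy": 0, "wz": 9.04, "x": -2.6, "y": 8.12, "z": -2.0, "grip": 0.1}]}}

```text
clock: 25.25
ee_pos: [0.4531, -0.3099, 0.0969]
tool_rot: [-0.661, 0.751, 0.003, 0.001]
force: [0.4, 0.5, -1.0]
gripper_width: 0.41
```

Run:
```python
from h import *
p,r=tool(); s=readout.state();print(p,np.degrees(r.as_rotvec()),s['clock'],s['gripper_width'],s['force'],p[:2]-STRIP)
print(rel((*STRIP,.0255),down(HY-np.pi/2)))
a=snap('side','s8');snap('top','t8')
cv2.imwrite('pics/tt8.png',np.hstack([cv2.imread('pics/t8.png')[140:400,300:],cv2.imread('pics/s8.png')[160:,100:400]]))
```

```text
[ 0.45310192 -0.30993303  0.0968983 ] [-118.88690994  135.02814667    0.45428197] 25.25 0.40954873926761814 [ 0.36096408  0.54370029 -0.97078927] [-0.00139808  0.00196697]
(array([ 0.052, -0.046,  1.785]), array([0.016, 0.026, 0.003]))
```

View pics/tt8.png

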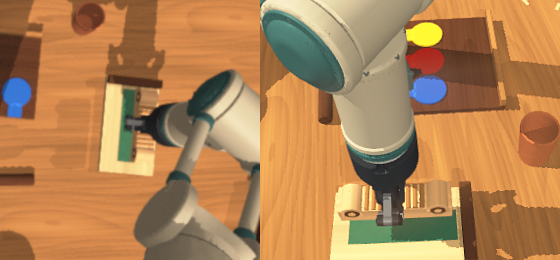

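The corbel hangs level above the green strip, along its length and clear of the fence, in the right-hand half at about (393,200). I'm lowering it.

Request:
{"name": "apply_moves", "arguments": {"moves": [{"wx": 0.02, "wy": 0.03, "wz": 0, "x": 0.05, "y": -0.05, "z": 0.3, "grip": 0.1}, {"wx": 0.02, "wy": 0.03, "wz": 0, "x": 0.05, "y": -0.05, "z": 0.8, "grip": 0.1}, {"wx": 0.02, "wy": 0.03, "wz": 0, "x": 0.05, "y": -0.05, "z": 1.2, "grip": 0.1}, {"wx": 0.02, "wy": 0.03, "wz": 0, "x": 0.05, "y": -0.05, "z": 1.5, "grip": 0.1}, {"wx": 0.02, "wy": 0.03, "wz": 0, "x": 0.05, "y": -0.05, "z": 1.66, "grip": 0.1}, {"wx": 0.02, "wy": 0.03, "wz": 0, "x": 0.05, "y": -0.05, "z": 1.72, "grip": 0.1}, {"wx": 0.02, "wy": 0.03, "wz": 0, "x": 0.05, "y": -0.05, "z": 1.74, "grip": 0.1}, {"wx": 0.02, "wy": 0.03, "wz": 0, "x": 0.05, "y": -0.05, "z": 1.74, "grip": 0.1}]}}

```text
clock: 26.35
ee_pos: [0.457, -0.3139, 0.03]
tool_rot: [-0.661, 0.751, -0.004, 0.0]
force: [0.5, -0.2, -2.3]
gripper_width: 0.413
```

Run:
```python
from h import *
p,r=tool(); s=readout.state();print(p,s['clock'],s['gripper_width'],s['force'],p[:2]-STRIP,rel((*STRIP,.0255),down(HY-np.pi/2)))
```

```text
[ 0.45702896 -0.31393168  0.03001026] 26.35 0.41316344091439805 [ 0.47614871 -0.16764117 -2.33693701] [ 0.00252896 -0.00203168] (array([-0.043,  0.07 ,  0.112]), array([-0.036, -0.026,  0.003]))
```

Request:
{"name": "apply_moves", "arguments": {"moves": [{"wx": -0.02, "wy": -0.01, "wz": 0, "x": -0.04, "y": 0.06, "z": 0.06, "grip": 0.1}, {"wx": -0.02, "wy": -0.01, "wz": 0, "x": -0.04, "y": 0.06, "z": 0.06, "grip": 0.1}, {"wx": -0.02, "wy": -0.01, "wz": 0, "x": -0.04, "y": 0.06, "z": 0.06, "grip": 0.1}]}}

```text
clock: 26.72
ee_pos: [0.4548, -0.3121, 0.0277]
tool_rot: [-0.661, 0.751, -0.002, -0.0]
force: [-0.3, 0.0, -2.2]
gripper_width: 0.409
```

Run:
```python
from h import *
p,r=tool(); s=readout.state();print(p,s['clock'],s['gripper_width'],s['force'],p[:2]-STRIP,rel((*STRIP,.0255),down(HY-np.pi/2)))
```

```text
[ 0.45484987 -0.31206418  0.02765585] 26.725 0.408726703709488 [-0.25695872  0.00671584 -2.21617398] [ 0.00034987 -0.00016418] (array([-0.003,  0.009,  0.054]), array([-0.016, -0.017,  0.003]))
```

Request:
{"name": "apply_moves", "arguments": {"moves": [{"wx": -0.01, "wy": -0.01, "wz": 0, "x": 0, "y": 0.01, "z": 0.03, "grip": 0.1}, {"wx": -0.01, "wy": -0.01, "wz": 0, "x": 0, "y": 0.01, "z": 0.06, "grip": 0.1}, {"wx": -0.01, "wy": -0.01, "wz": 0, "x": 0, "y": 0.01, "z": 0.06, "grip": 0.1}]}}

```text
clock: 27.1
ee_pos: [0.4545, -0.3122, 0.0255]
tool_rot: [-0.661, 0.751, -0.001, -0.0]
force: [-0.4, 0.1, 1.5]
gripper_width: 0.409
```

Run:
```python
from h import *
p,r=tool(); s=readout.state();print(p,s['clock'],s['gripper_width'],s['force'],p[:2]-STRIP,rel((*STRIP,.0255),down(HY-np.pi/2)))
```

```text
[ 0.45454114 -0.31216321  0.02549285] 27.1 0.4089670433392647 [-0.43641912  0.10069434  1.51620274] [ 4.11432897e-05 -2.63212511e-04] (array([-0.006,  0.002, -0.   ]), array([-0.007, -0.008,  0.002]))
```

Contact shows as the force turning from −2.2 to +1.5 N, at the expected height of 0.0255 m and centred to about 0.3 mm. I'm releasing and rising, then moving left out of view.

Request:
{"name": "apply_moves", "arguments": {"moves": [{"wx": 0, "wy": 0, "wz": 0, "x": 0, "y": 0, "z": 0, "grip": 0.44}, {"wx": 0, "wy": 0, "wz": 0, "x": 0, "y": 0, "z": 0, "grip": 0.5}, {"wx": 0, "wy": 0, "wz": 0, "x": 0, "y": 0, "z": 0, "grip": 0.65}, {"wx": 0, "wy": 0, "wz": 0, "x": 0, "y": 0, "z": 0, "grip": 0.7}, {"wx": 0, "wy": 0, "wz": 0, "x": 0, "y": 0, "z": -0.3, "grip": 0.7}, {"wx": 0, "wy": 0, "wz": 0, "x": 0, "y": 0, "z": -0.9, "grip": 0.7}, {"wx": 0, "wy": 0, "wz": 0, "x": 0, "y": 0, "z": -1.7, "grip": 0.7}, {"wx": 0, "wy": 0, "wz": 0, "x": 0, "y": 0, "z": -2.6, "grip": 0.7}, {"wx": 0, "wy": 0, "wz": 0, "x": 0, "y": 0, "z": -3.5, "grip": 0.8}, {"wx": 0, "wy": 0, "wz": 0, "x": 0, "y": 0, "z": -4.3, "grip": 1}]}}

```text
clock: 28.35
ee_pos: [0.4545, -0.3119, 0.1999]
tool_rot: [-0.661, 0.751, -0.002, 0.0]
force: [-0.1, -0.7, -0.2]
gripper_width: 0.984
```

Run:
```python
from h import *
p,r=tool(); s=readout.state();print(p,s['clock'],s['gripper_width'],s['force'])
q=MAT+[.095,0]; print(rel((*q,.2),down(YAW)))
```

```text
[ 0.45447482 -0.3119352   0.19993488] 28.35 0.9843505133595545 [-0.05511518 -0.66472297 -0.17371707]
(array([-15.172,  -1.103,  -0.036]), array([-2.000e-03, -2.400e-02, -9.037e+00]))
```

Request:
{"name": "apply_moves", "arguments": {"moves": [{"wx": 0, "wy": 0, "wz": -0.3, "x": -0.6, "y": 0, "z": 0, "grip": 1}, {"wx": 0, "wy": 0, "wz": -1.0, "x": -1.7, "y": -0.1, "z": 0, "grip": 1}, {"wx": 0, "wy": 0, "wz": -1.7, "x": -2.9, "y": -0.2, "z": 0, "grip": 1}, {"wx": 0, "wy": 0, "wz": -2.5, "x": -4.2, "y": -0.3, "z": 0, "grip": 1}, {"wx": 0, "wy": 0, "wz": -3.3, "x": -5.5, "y": -0.4, "z": 0, "grip": 1}, {"wx": 0, "wy": 0, "wz": -4.1, "x": -6.8, "y": -0.5, "z": 0, "grip": 1}, {"wx": 0, "wy": 0, "wz": -4.9, "x": -8.1, "y": -0.6, "z": 0, "grip": 1}, {"wx": 0, "wy": 0, "wz": -5.7, "x": -9.4, "y": -0.7, "z": 0, "grip": 1}, {"wx": 0, "wy": 0, "wz": -6.5, "x": -10.7, "y": -0.8, "z": 0, "grip": 1}, {"wx": 0, "wy": 0, "wz": -7.3, "x": -12.0, "y": -0.9, "z": 0, "grip": 1}, {"wx": 0, "wy": 0, "wz": -8.1, "x": -13.3, "y": -1.0, "z": 0, "grip": 1}, {"wx": 0, "wy": 0, "wz": -8.8, "x": -14.5, "y": -1.1, "z": 0, "grip": 1}, {"wx": 0, "wy": 0, "wz": -9.04, "x": -15.17, "y": -1.1, "z": 0, "grip": 1}, {"wx": 0, "wy": 0, "wz": -9.04, "x": -15.17, "y": -1.1, "z": 0, "grip": 1}, {"wx": 0, "wy": 0, "wz": -9.04, "x": -15.17, "y": -1.1, "z": 0, "grip": 1}]}}

```text
clock: 30.22
ee_pos: [0.5735, 0.2841, 0.1978]
tool_rot: [0.998, -0.06, 0.0, 0.002]
force: [0.4, 0.6, 0.6]
gripper_width: 1.0
```

Run:
```python
from h import *
p,r=tool(); s=readout.state();print(p,s['clock'],s['gripper_width'],s['force'])
t=snap('top','t9'); sd=snap('side','s9')
for c in COL:
    a=lid('top',t,c,z=.094);b=lid('side',sd,c,z=.094); print(c,*a,'|',*b)
q=MAT+[.095,0]; print(rel((*q,.2),down(YAW)),rel((*q,.0515),down(YAW)))
cv2.imwrite('pics/z9.png',np.hstack([cv2.resize(t[200:330,385:475],None,fx=4,fy=4),cv2.resize(sd[320:420,150:360],None,fx=2,fy=5.2)])[:,:,::-1])
```

```text
[0.57345635 0.28409704 0.19775881] 30.225 0.9995822143538955 [0.41167226 0.55223587 0.59375273]
red (array([283.8, 232.3]), array([28.9, 40.3]), array([0.5295, 0.008 , 0.094 ])) (array([146.7, 258.9]), array([23.4, 23.8]), array([0.4818, 0.2854, 0.094 ])) | (array([263.2, 220.4]), array([25.1, 45.5]), array([ 0.5273, -0.0628,  0.094 ])) (array([221.2, 128.6]), array([15.6, 27.1]), array([0.4794, 0.2016, 0.094 ])) (array([217.9, 106. ]), array([12.5, 22.6]), array([0.4792, 0.2828, 0.094 ]))
blue (array([315.7, 235.4]), array([26.8, 38.6]), array([ 0.522, -0.056,  0.094])) (array([147.1, 212. ]), array([22.5, 23.4]), array([0.577, 0.285, 0.094])) | (array([264.5, 249.5]), array([25.9, 46.1]), array([ 0.52  , -0.1244,  0.094 ])) (array([262.3, 125.2]), array([19.7, 26.3]), array([0.5648, 0.1955, 0.094 ])) (array([260.8, 101. ]), array([12.2, 21.7]), array([0.5744, 0.2819, 0.094 ]))
yellow (array([251.9, 229.2]), array([28.4, 40.6]), array([0.5373, 0.0719, 0.094 ])) (array([146.9, 307.4]), array([22.6, 23.3]), array([0.3849, 0.2852, 0.094 ])) | (array([262.1, 194.2]), array([23.1, 43.8]), array([ 0.5349, -0.0015,  0.094 ])) (array([173.8, 111.6]), array([13.2, 22.9]), array([0.3825, 0.2834, 0.094 ]))
(array([ 0.017, -0.028, -0.042]), array([ 0.019, -0.011, -0.001])) (array([ 0.01 , -0.04 ,  3.671]), array([ 0.019, -0.011, -0.001]))
```

View pics/t9.png

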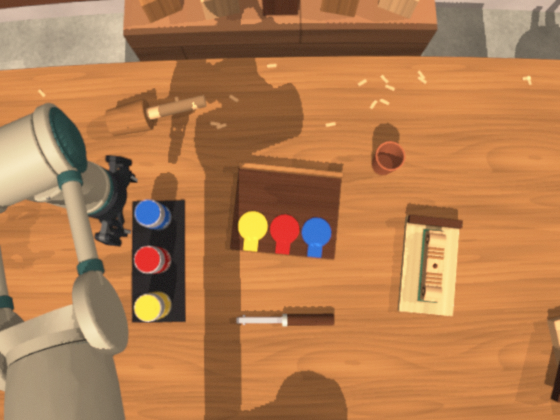

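View pics/z9.png

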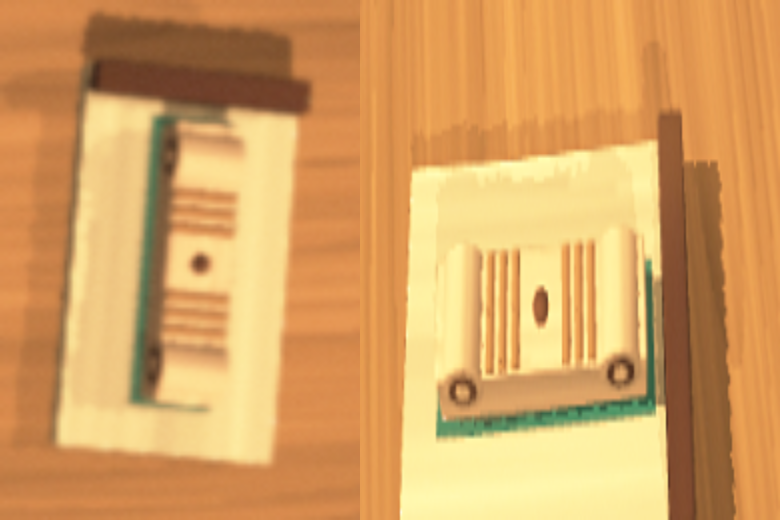

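Run:
```python
from h import *
a=plane('top',[(385+200.5/4-.4,200+262.5/4-.4)],.05)[0];b=plane('side',[(150+181/2-.3,320+305/5.2-.4)],.05)[0]
h=np.array([np.cos(HY),np.sin(HY)]);n=np.array([-h[1],h[0]])
for k,P in(('top',a),('side',b),('mean',(a+b)/2)): d=P[:2]-STRIP; print(k,P,'along',d@h,'across',d@n)
# yellow/blue tops vs same-camera strip
for k,P,S in(('top',a,(.456,-.3113)),('side',b,(.453,-.3124))): d=P[:2]-S; print(k,d@h,d@n)
```

```text
top [ 0.45566936 -0.31128107  0.05      ] along 0.0010812371307066348 across 0.0007625023069941739
side [ 0.45361309 -0.31223332  0.05      ] along -0.0008373697096051422 across -0.00044331552715134396
mean [ 0.45464122 -0.31175719  0.05      ] along 0.0001219337105507738 across 0.0001595933899214185
top -0.0003303657680176021 -2.3231271461859307e-05
side 0.0005869396499792283 0.00024322860704569725
```

The corbel lies centred on the green strip: the hole is within 0.6 mm of the strip's centre in each view, and its edges are parallel. The tins on the mat match the robot's own numbers. I'm picking up the blue tin.

Request:
{"name": "apply_moves", "arguments": {"moves": [{"wx": 0, "wy": 0, "wz": 0, "x": 0.01, "y": -0.03, "z": 0.5, "grip": 1}, {"wx": 0.02, "wy": -0.01, "wz": 0, "x": 0.01, "y": -0.04, "z": 1.3, "grip": 1}, {"wx": 0.02, "wy": -0.01, "wz": 0, "x": 0.01, "y": -0.04, "z": 2.1, "grip": 1}, {"wx": 0.02, "wy": -0.01, "wz": 0, "x": 0.01, "y": -0.04, "z": 2.9, "grip": 1}, {"wx": 0.02, "wy": -0.01, "wz": 0, "x": 0.01, "y": -0.04, "z": 3.4, "grip": 1}, {"wx": 0.02, "wy": -0.01, "wz": 0, "x": 0.01, "y": -0.04, "z": 3.6, "grip": 1}, {"wx": 0.02, "wy": -0.01, "wz": 0, "x": 0.01, "y": -0.04, "z": 3.65, "grip": 1}, {"wx": 0.02, "wy": -0.01, "wz": 0, "x": 0.01, "y": -0.04, "z": 3.65, "grip": 1}, {"wx": 0.02, "wy": -0.01, "wz": 0, "x": 0.01, "y": -0.04, "z": 3.65, "grip": 0.8}, {"wx": 0.02, "wy": -0.01, "wz": 0, "x": 0.01, "y": -0.04, "z": 3.65, "grip": 0.65}, {"wx": 0.02, "wy": -0.01, "wz": 0, "x": 0.01, "y": -0.04, "z": 3.65, "grip": 0.5}, {"wx": 0.02, "wy": -0.01, "wz": 0, "x": 0.01, "y": -0.04, "z": 3.65, "grip": 0.3}, {"wx": 0.02, "wy": -0.01, "wz": 0, "x": 0.01, "y": -0.04, "z": 3.65, "grip": 0.3}, {"wx": 0.02, "wy": -0.01, "wz": 0, "x": 0.01, "y": -0.04, "z": 3.65, "grip": 0.3}]}}

```text
clock: 32.08
ee_pos: [0.5759, 0.2847, 0.0534]
tool_rot: [0.998, -0.06, 0.001, -0.0]
force: [-0.2, -1.3, 5.9]
gripper_width: 0.648
```

Run:
```python
from h import *
p,r=tool(); s=readout.state();print(p,s['clock'],s['gripper_width'],s['force'])
q=COA['blue']; print(rel((*q,.2),down(YAW)),rel((*q,p[2]+.012),down(YAW)))
```

```text
[0.57587011 0.28470306 0.05342046] 32.075 0.6478629709546971 [-0.22790476 -1.28118724  5.93558614]
(array([ 0.021,  8.786, -3.674]), array([-0.006, -0.013, -0.   ])) (array([ 0.013,  8.789, -0.309]), array([-0.006, -0.013, -0.   ]))
```

Request:
{"name": "apply_moves", "arguments": {"moves": [{"wx": 0, "wy": 0, "wz": 0, "x": 0, "y": 0, "z": -0.5, "grip": 0.3}, {"wx": 0, "wy": 0, "wz": 0, "x": 0, "y": 0, "z": -1.3, "grip": 0.3}, {"wx": 0, "wy": 0, "wz": 0, "x": 0, "y": 0, "z": -2.2, "grip": 0.3}, {"wx": 0, "wy": 0, "wz": 0, "x": 0, "y": 0.1, "z": -3.1, "grip": 0.3}, {"wx": 0, "wy": 0, "wz": 0, "x": 0, "y": 0.7, "z": -3.6, "grip": 0.3}, {"wx": 0, "wy": 0, "wz": 0, "x": 0, "y": 1.7, "z": -3.6, "grip": 0.3}, {"wx": 0, "wy": 0, "wz": 0, "x": 0, "y": 2.8, "z": -3.6, "grip": 0.3}, {"wx": 0, "wy": 0, "wz": 0, "x": 0, "y": 4.0, "z": -3.6, "grip": 0.3}, {"wx": 0, "wy": 0, "wz": 0, "x": 0, "y": 5.2, "z": -3.6, "grip": 0.3}, {"wx": 0, "wy": 0, "wz": 0, "x": 0, "y": 6.4, "z": -3.6, "grip": 0.3}, {"wx": 0, "wy": 0, "wz": 0, "x": 0, "y": 7.5, "z": -3.6, "grip": 0.3}, {"wx": 0, "wy": 0, "wz": 0, "x": 0, "y": 8.4, "z": -3.6, "grip": 0.3}, {"wx": 0, "wy": 0, "wz": 0, "x": 0.01, "y": 8.79, "z": -3.2, "grip": 0.3}, {"wx": 0, "wy": -0.01, "wz": 0, "x": 0.01, "y": 8.79, "z": -2.5, "grip": 0.3}, {"wx": 0, "wy": -0.01, "wz": 0, "x": 0.01, "y": 8.79, "z": -1.8, "grip": 0.3}, {"wx": 0, "wy": -0.01, "wz": 0, "x": 0.01, "y": 8.79, "z": -1.2, "grip": 0.3}, {"wx": 0, "wy": -0.01, "wz": 0, "x": 0.01, "y": 8.79, "z": -0.8, "grip": 0.3}, {"wx": 0, "wy": -0.01, "wz": 0, "x": 0.01, "y": 8.79, "z": -0.6, "grip": 0.3}, {"wx": 0, "wy": -0.01, "wz": 0, "x": 0.01, "y": 8.79, "z": -0.6, "grip": 0.3}, {"wx": 0, "wy": -0.01, "wz": 0, "x": 0.01, "y": 8.79, "z": -0.6, "grip": 0.3}]}}

```text
clock: 34.58
ee_pos: [0.5343, -0.0644, 0.0775]
tool_rot: [0.998, -0.06, 0.001, -0.0]
force: [0.3, 1.1, -2.8]
gripper_width: 0.646
```

Run:
```python
from h import *
p,r=tool(); s=readout.state();print(p,s['clock'],s['gripper_width'],s['force'],p[:2]-COA['blue'])
q=COA['blue']; print(rel((*q,.0645),down(YAW)))
sd=snap('side','s10'); print([x for x in lid('side',sd,'blue',z=p[2]-.0489+.09+.004)])
```

```text
[ 0.5342694  -0.06443077  0.07746557] 34.575 0.6458524250337163 [ 0.32596137  1.08167241 -2.77183106] [ 1.69404450e-04 -3.07720887e-05]
(array([-0.005,  0.   ,  0.324]), array([-0.006, -0.008,  0.   ]))
[(array([265.9, 212.2]), array([21.6, 29.3]), array([ 0.532 , -0.0704,  0.1226]))]
```

View pics/s10.png

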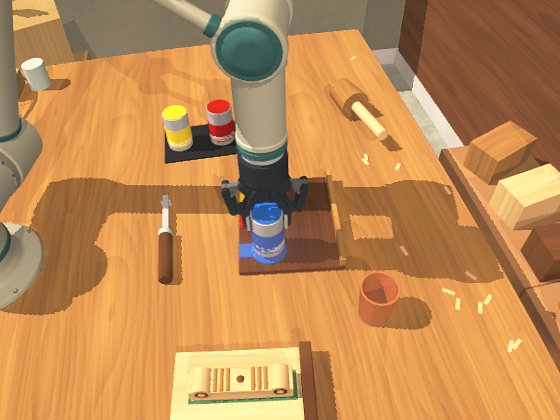

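The blue tin hangs upright above its coaster, lid at (266,212), and the TCP is within 0.2 mm of the coaster's centre. I'm lowering it.

Request:
{"name": "apply_moves", "arguments": {"moves": [{"wx": 0, "wy": 0, "wz": 0, "x": 0, "y": 0, "z": 0.15, "grip": 0.3}, {"wx": 0, "wy": 0, "wz": 0, "x": 0, "y": 0, "z": 0.25, "grip": 0.3}, {"wx": 0, "wy": 0, "wz": 0, "x": 0, "y": 0, "z": 0.3, "grip": 0.3}, {"wx": 0, "wy": 0, "wz": 0, "x": 0, "y": 0, "z": 0.31, "grip": 0.3}, {"wx": 0, "wy": 0, "wz": 0, "x": 0, "y": 0, "z": 0.31, "grip": 0.3}]}}

```text
clock: 35.25
ee_pos: [0.5342, -0.0645, 0.0654]
tool_rot: [0.998, -0.06, 0.001, -0.0]
force: [-1.6, -0.1, -0.3]
gripper_width: 0.643
```

Run:
```python
from h import *
p,r=tool(); s=readout.state();print(p,s['clock'],s['gripper_width'],s['force'],p[:2]-COA['blue'])
sd=snap('side','s11'); print([x for x in lid('side',sd,'blue')])
```

```text
[ 0.53424163 -0.06446184  0.06542078] 35.25 0.6430356790355362 [-1.57838641 -0.08772692 -0.30719036] [ 1.41626166e-04 -6.18385687e-05]
[(array([266.1, 216.9]), array([21.2, 28.9]), array([ 0.5323, -0.0665,  0.106 ]))]
```

Request:
{"name": "apply_moves", "arguments": {"moves": [{"wx": 0, "wy": 0, "wz": 0, "x": 0, "y": 0, "z": 0.02, "grip": 0.3}, {"wx": 0, "wy": 0, "wz": 0, "x": 0, "y": 0, "z": 0.02, "grip": 0.66}, {"wx": 0, "wy": 0, "wz": 0, "x": 0, "y": 0, "z": 0.02, "grip": 0.72}, {"wx": 0, "wy": 0, "wz": 0, "x": 0, "y": 0, "z": 0.02, "grip": 0.85}, {"wx": 0, "wy": 0, "wz": 0, "x": 0, "y": 0, "z": 0.02, "grip": 1}, {"wx": 0, "wy": 0, "wz": 0, "x": 0, "y": 0, "z": 0.02, "grip": 1}, {"wx": 0, "wy": 0, "wz": 0, "x": 0, "y": 0, "z": -0.5, "grip": 1}, {"wx": 0, "wy": 0, "wz": 0, "x": 0, "y": 0, "z": -1.4, "grip": 1}, {"wx": 0, "wy": 0, "wz": 0, "x": 0, "y": 0, "z": -2.4, "grip": 1}, {"wx": 0, "wy": 0, "wz": 0, "x": 0, "y": 0, "z": -3.3, "grip": 1}]}}

```text
clock: 36.55
ee_pos: [0.5341, -0.0645, 0.1988]
tool_rot: [0.998, -0.06, 0.001, -0.0]
force: [0.3, -0.2, -0.7]
gripper_width: 1.004
```

Run:
```python
from h import *
p,r=tool(); s=readout.state();print(p,s['clock'],s['gripper_width'],s['force'])
sd=snap('side','s12'); print([x for x in lid('side',sd,'blue')])
q=np.array([.4805,.2843]); print(rel((*q,.2),down(YAW)),rel((*q,.0525),down(YAW)))
```

```text
[ 0.53406707 -0.06454351  0.19882357] 36.55 1.004287090313051 [ 0.34802022 -0.19126416 -0.71613776]
[(array([266.8, 216.6]), array([22. , 28.8]), array([ 0.5336, -0.066 ,  0.106 ]))]
(array([-2.448, -8.505,  0.064]), array([ 0.002, -0.064,  0.001])) (array([-2.489, -8.507,  3.751]), array([ 0.002, -0.064,  0.001]))
```

The blue lid is now at (266.8,216.6), within about 1 mm of its start and of the coaster's centre. Next is red.

Request:
{"name": "apply_moves", "arguments": {"moves": [{"wx": 0, "wy": 0, "wz": 0, "x": -0.2, "y": -0.7, "z": 0, "grip": 1}, {"wx": 0, "wy": 0, "wz": 0, "x": -0.5, "y": -1.8, "z": 0, "grip": 1}, {"wx": 0, "wy": 0, "wz": 0, "x": -0.9, "y": -3.0, "z": 0, "grip": 1}, {"wx": 0, "wy": 0, "wz": 0, "x": -1.2, "y": -4.2, "z": 0, "grip": 1}, {"wx": 0, "wy": 0, "wz": 0, "x": -1.6, "y": -5.4, "z": 0, "grip": 1}, {"wx": 0, "wy": 0, "wz": 0, "x": -1.9, "y": -6.6, "z": 0, "grip": 1}, {"wx": 0, "wy": 0, "wz": 0, "x": -2.3, "y": -7.7, "z": 0, "grip": 1}, {"wx": 0, "wy": -0.06, "wz": 0, "x": -2.45, "y": -8.3, "z": 0.1, "grip": 1}, {"wx": 0, "wy": -0.06, "wz": 0, "x": -2.47, "y": -8.5, "z": 0.6, "grip": 1}, {"wx": 0, "wy": -0.06, "wz": 0, "x": -2.48, "y": -8.5, "z": 1.4, "grip": 1}, {"wx": 0, "wy": -0.06, "wz": 0, "x": -2.48, "y": -8.5, "z": 2.0, "grip": 1}, {"wx": 0, "wy": -0.06, "wz": 0, "x": -2.48, "y": -8.5, "z": 2.0, "grip": 1}, {"wx": 0, "wy": -0.06, "wz": 0, "x": -2.48, "y": -8.5, "z": 2.0, "grip": 1}]}}

```text
clock: 38.22
ee_pos: [0.4807, 0.2844, 0.1233]
tool_rot: [0.998, -0.06, 0.001, -0.0]
force: [0.5, 0.3, -0.2]
gripper_width: 1.002
```

Run:
```python
from h import *
p,r=tool(); s=readout.state();print(p,s['clock'])
q=np.array([.4805,.2843]); print(rel((*q,.0525),down(YAW)))
```

```text
[0.48071483 0.28436893 0.12331906] 38.225
(array([-0.009,  0.003,  1.77 ]), array([-0.002, -0.011,  0.   ]))
```

Request:
{"name": "apply_moves", "arguments": {"moves": [{"wx": 0, "wy": 0, "wz": 0, "x": 0, "y": 0, "z": 0.6, "grip": 1}, {"wx": 0, "wy": 0, "wz": 0, "x": -0.01, "y": 0, "z": 1.2, "grip": 1}, {"wx": 0, "wy": -0.01, "wz": 0, "x": -0.01, "y": 0, "z": 1.6, "grip": 1}, {"wx": 0, "wy": -0.01, "wz": 0, "x": -0.01, "y": 0, "z": 1.76, "grip": 1}, {"wx": 0, "wy": -0.01, "wz": 0, "x": -0.01, "y": 0, "z": 1.77, "grip": 1}, {"wx": 0, "wy": -0.01, "wz": 0, "x": -0.01, "y": 0, "z": 1.77, "grip": 0.8}, {"wx": 0, "wy": -0.01, "wz": 0, "x": -0.01, "y": 0, "z": 1.77, "grip": 0.65}, {"wx": 0, "wy": -0.01, "wz": 0, "x": -0.01, "y": 0, "z": 1.77, "grip": 0.5}, {"wx": 0, "wy": -0.01, "wz": 0, "x": -0.01, "y": 0, "z": 1.77, "grip": 0.3}, {"wx": 0, "wy": -0.01, "wz": 0, "x": -0.01, "y": 0, "z": 1.77, "grip": 0.3}, {"wx": 0, "wy": -0.01, "wz": 0, "x": -0.01, "y": 0, "z": 1.77, "grip": 0.3}]}}

```text
clock: 39.6
ee_pos: [0.4811, 0.2846, 0.0535]
tool_rot: [0.998, -0.06, 0.001, -0.001]
force: [-0.0, -0.5, 5.7]
gripper_width: 0.643
```

Run:
```python
from h import *
p,r=tool(); s=readout.state();print(p,s['clock'],s['gripper_width'],s['force'])
q=COA['red']; print(rel((*q,.2),down(YAW)),rel((*q,p[2]+.012),down(YAW)))
```

```text
[0.48114279 0.28463356 0.05352675] 39.6 0.6427082825135553 [-1.61907218e-03 -5.10872503e-01  5.69234405e+00]
(array([ 2.364,  6.749, -3.666]), array([-0.007, -0.011,  0.   ])) (array([ 2.358,  6.754, -0.304]), array([-0.007, -0.011,  0.   ]))
```

Request:
{"name": "apply_moves", "arguments": {"moves": [{"wx": 0, "wy": 0, "wz": 0, "x": 0, "y": 0, "z": -0.5, "grip": 0.3}, {"wx": 0, "wy": 0, "wz": 0, "x": 0, "y": 0, "z": -1.3, "grip": 0.3}, {"wx": 0, "wy": 0, "wz": 0, "x": 0, "y": 0, "z": -2.2, "grip": 0.3}, {"wx": 0, "wy": 0, "wz": 0, "x": 0, "y": 0.1, "z": -3.1, "grip": 0.3}, {"wx": 0, "wy": 0, "wz": 0, "x": 0.2, "y": 0.7, "z": -3.6, "grip": 0.3}, {"wx": 0, "wy": 0, "wz": 0, "x": 0.6, "y": 1.7, "z": -3.6, "grip": 0.3}, {"wx": 0, "wy": 0, "wz": 0, "x": 1.0, "y": 2.8, "z": -3.6, "grip": 0.3}, {"wx": 0, "wy": 0, "wz": 0, "x": 1.4, "y": 3.9, "z": -3.6, "grip": 0.3}, {"wx": 0, "wy": 0, "wz": 0, "x": 1.8, "y": 5.0, "z": -3.6, "grip": 0.3}, {"wx": 0, "wy": 0, "wz": 0, "x": 2.1, "y": 6.0, "z": -3.6, "grip": 0.3}, {"wx": 0, "wy": 0, "wz": 0, "x": 2.3, "y": 6.6, "z": -3.6, "grip": 0.3}, {"wx": 0, "wy": 0, "wz": 0, "x": 2.36, "y": 6.75, "z": -3.5, "grip": 0.3}, {"wx": -0.01, "wy": -0.01, "wz": 0, "x": 2.36, "y": 6.75, "z": -3.0, "grip": 0.3}, {"wx": -0.01, "wy": -0.01, "wz": 0, "x": 2.36, "y": 6.75, "z": -2.3, "grip": 0.3}, {"wx": -0.01, "wy": -0.01, "wz": 0, "x": 2.36, "y": 6.75, "z": -1.6, "grip": 0.3}, {"wx": -0.01, "wy": -0.01, "wz": 0, "x": 2.36, "y": 6.75, "z": -1.0, "grip": 0.3}, {"wx": -0.01, "wy": -0.01, "wz": 0, "x": 2.36, "y": 6.75, "z": -0.7, "grip": 0.3}, {"wx": -0.01, "wy": -0.01, "wz": 0, "x": 2.36, "y": 6.75, "z": -0.5, "grip": 0.3}, {"wx": -0.01, "wy": -0.01, "wz": 0, "x": 2.36, "y": 6.75, "z": -0.5, "grip": 0.3}, {"wx": -0.01, "wy": -0.01, "wz": 0, "x": 2.36, "y": 6.75, "z": -0.5, "grip": 0.3}]}}

```text
clock: 42.1
ee_pos: [0.5431, 0.0053, 0.0741]
tool_rot: [0.998, -0.06, 0.001, 0.0]
force: [-0.1, -0.4, -2.1]
gripper_width: 0.645
```

Run:
```python
from h import *
p,r=tool(); s=readout.state();print(p,s['clock'],s['gripper_width'],s['force'],p[:2]-COA['red'])
print(rel((*COA['red'],.0655),down(YAW)))
```

```text
[0.54311918 0.00528675 0.07411105] 42.1 0.6448203725148758 [-0.12253266 -0.41979809 -2.11944454] [0.00081918 0.00018675]
(array([-0.02 ,  0.007,  0.215]), array([ 0.002, -0.01 ,  0.001]))
```

Request:
{"name": "apply_moves", "arguments": {"moves": [{"wx": 0, "wy": 0, "wz": 0, "x": -0.02, "y": 0.01, "z": 0.1, "grip": 0.3}, {"wx": 0, "wy": 0, "wz": 0, "x": -0.02, "y": 0.01, "z": 0.18, "grip": 0.3}, {"wx": 0, "wy": 0, "wz": 0, "x": -0.02, "y": 0.01, "z": 0.22, "grip": 0.3}, {"wx": 0, "wy": 0, "wz": 0, "x": -0.02, "y": 0.01, "z": 0.23, "grip": 0.3}, {"wx": 0, "wy": 0, "wz": 0, "x": -0.02, "y": 0.01, "z": 0.23, "grip": 0.3}]}}

```text
clock: 42.72
ee_pos: [0.5421, 0.0049, 0.0655]
tool_rot: [0.998, -0.06, 0.001, 0.0]
force: [-2.1, -0.2, 5.6]
gripper_width: 0.644
```

Run:
```python
from h import *
p,r=tool(); s=readout.state();print(p,s['clock'],s['gripper_width'],s['force'],p[:2]-COA['red'])
```

```text
[0.54212211 0.00486644 0.06550231] 42.725 0.6441509083486354 [-2.13684732 -0.1677012   5.6199328 ] [-0.00017789 -0.00023356]
```

In contact (5.6 N) and centred to 0.3 mm. I'm releasing red and going on to yellow.

Request:
{"name": "apply_moves", "arguments": {"moves": [{"wx": 0, "wy": 0, "wz": 0, "x": 0, "y": 0, "z": 0, "grip": 0.66}, {"wx": 0, "wy": 0, "wz": 0, "x": 0, "y": 0, "z": 0, "grip": 0.72}, {"wx": 0, "wy": 0, "wz": 0, "x": 0, "y": 0, "z": 0, "grip": 0.85}, {"wx": 0, "wy": 0, "wz": 0, "x": 0, "y": 0, "z": 0, "grip": 1}, {"wx": 0, "wy": 0, "wz": 0, "x": 0, "y": 0, "z": 0, "grip": 1}, {"wx": 0, "wy": 0, "wz": 0, "x": 0, "y": 0, "z": -0.5, "grip": 1}, {"wx": 0, "wy": 0, "wz": 0, "x": 0, "y": 0, "z": -1.4, "grip": 1}, {"wx": 0, "wy": 0, "wz": 0, "x": 0, "y": 0, "z": -2.4, "grip": 1}, {"wx": 0, "wy": 0, "wz": 0, "x": 0, "y": 0, "z": -3.3, "grip": 1}]}}

```text
clock: 43.85
ee_pos: [0.542, 0.005, 0.1989]
tool_rot: [0.998, -0.06, 0.001, 0.0]
force: [0.6, 0.2, 0.2]
gripper_width: 0.995
```

Run:
```python
from h import *
p,r=tool(); s=readout.state();print(p,s['clock'],s['gripper_width'],s['force'])
sd=snap('side','s13'); print([x for x in lid('side',sd,'red')],[x for x in lid('side',sd,'blue')])
q=np.array([.3842,.2844]); print(rel((*q,.2),down(YAW)),rel((*q,.0525),down(YAW)))
```

```text
[0.54196426 0.0050071  0.19890785] 43.85 0.9950261291801379 [0.64999794 0.15511473 0.18866478]
[(array([264.7, 187.2]), array([19.7, 27.6]), array([0.5408, 0.0033, 0.106 ])), (array([244.7, 221.5]), array([12.5, 15.3]), array([ 0.4957, -0.0696,  0.106 ]))] [(array([266.8, 216.7]), array([21.8, 28.7]), array([ 0.5336, -0.0662,  0.106 ]))]
(array([-4.825, -6.46 ,  0.038]), array([ 0.003, -0.066,  0.002])) (array([-4.868, -6.462,  3.725]), array([ 0.003, -0.066,  0.002]))
```

View pics/s13.png

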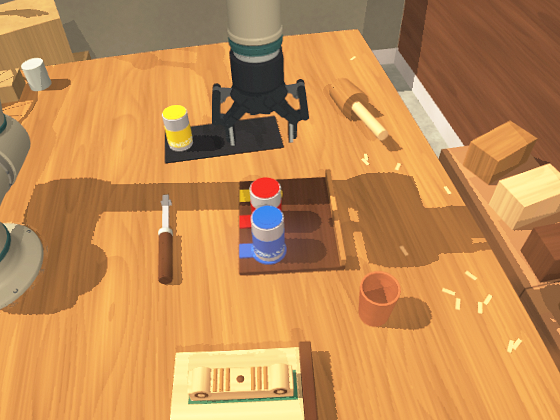

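Red (lid at 265,187) and blue (267,217) stand upright on their own coasters. Now yellow, at (176,115).

Request:
{"name": "apply_moves", "arguments": {"moves": [{"wx": 0, "wy": 0, "wz": 0, "x": -0.4, "y": -0.6, "z": 0, "grip": 1}, {"wx": 0, "wy": 0, "wz": 0, "x": -1.1, "y": -1.5, "z": 0, "grip": 1}, {"wx": 0, "wy": 0, "wz": 0, "x": -1.9, "y": -2.5, "z": 0, "grip": 1}, {"wx": 0, "wy": 0, "wz": 0, "x": -2.7, "y": -3.6, "z": 0, "grip": 1}, {"wx": 0, "wy": 0, "wz": 0, "x": -3.5, "y": -4.7, "z": 0, "grip": 1}, {"wx": 0, "wy": 0, "wz": 0, "x": -4.3, "y": -5.8, "z": 0, "grip": 1}, {"wx": 0, "wy": -0.06, "wz": 0, "x": -4.7, "y": -6.3, "z": 0.1, "grip": 1}, {"wx": 0, "wy": -0.06, "wz": 0, "x": -4.85, "y": -6.46, "z": 0.6, "grip": 1}, {"wx": 0, "wy": -0.06, "wz": 0, "x": -4.86, "y": -6.46, "z": 1.4, "grip": 1}, {"wx": 0, "wy": -0.06, "wz": 0, "x": -4.86, "y": -6.46, "z": 2.0, "grip": 1}, {"wx": 0, "wy": -0.06, "wz": 0, "x": -4.86, "y": -6.46, "z": 2.0, "grip": 1}, {"wx": 0, "wy": -0.06, "wz": 0, "x": -4.86, "y": -6.46, "z": 2.0, "grip": 1}]}}

```text
clock: 45.4
ee_pos: [0.3843, 0.2847, 0.1222]
tool_rot: [0.998, -0.06, 0.001, -0.0]
force: [0.6, -0.6, 0.3]
gripper_width: 1.0
```

Run:
```python
from h import *
p,r=tool(); s=readout.state();print(p,s['clock'])
q=np.array([.3842,.2844]); print(rel((*q,.0525),down(YAW)))
```

```text
[0.38432237 0.28471308 0.12223959] 45.4
(array([-0.006,  0.009,  1.743]), array([-0.002, -0.012,  0.001]))
```

Request:
{"name": "apply_moves", "arguments": {"moves": [{"wx": 0, "wy": 0, "wz": 0, "x": 0, "y": 0, "z": 0.6, "grip": 1}, {"wx": 0, "wy": 0, "wz": 0, "x": -0.01, "y": 0.01, "z": 1.2, "grip": 1}, {"wx": 0, "wy": -0.01, "wz": 0, "x": -0.01, "y": 0.01, "z": 1.6, "grip": 1}, {"wx": 0, "wy": -0.01, "wz": 0, "x": -0.01, "y": 0.01, "z": 1.73, "grip": 1}, {"wx": 0, "wy": -0.01, "wz": 0, "x": -0.01, "y": 0.01, "z": 1.74, "grip": 1}, {"wx": 0, "wy": -0.01, "wz": 0, "x": -0.01, "y": 0.01, "z": 1.74, "grip": 0.8}, {"wx": 0, "wy": -0.01, "wz": 0, "x": -0.01, "y": 0.01, "z": 1.74, "grip": 0.65}, {"wx": 0, "wy": -0.01, "wz": 0, "x": -0.01, "y": 0.01, "z": 1.74, "grip": 0.5}, {"wx": 0, "wy": -0.01, "wz": 0, "x": -0.01, "y": 0.01, "z": 1.74, "grip": 0.3}, {"wx": 0, "wy": -0.01, "wz": 0, "x": -0.01, "y": 0.01, "z": 1.74, "grip": 0.3}, {"wx": 0, "wy": -0.01, "wz": 0, "x": -0.01, "y": 0.01, "z": 1.74, "grip": 0.3}]}}

```text
clock: 46.78
ee_pos: [0.3844, 0.2847, 0.0536]
tool_rot: [0.998, -0.06, 0.001, -0.001]
force: [-1.0, -0.7, 5.0]
gripper_width: 0.645
```

Run:
```python
from h import *
p,r=tool(); s=readout.state();print(p,s['clock'],s['gripper_width'],s['force'])
q=COA['yellow']; print(rel((*q,.2),down(YAW)),rel((*q,p[2]+.012),down(YAW)))
```

```text
[0.38435967 0.28465302 0.05359512] 46.775 0.6447343766937921 [-1.03480297 -0.67152782  5.01707083]
(array([ 4.761,  4.713, -3.659]), array([-0.007, -0.008,  0.001])) (array([ 4.757,  4.717, -0.299]), array([-0.007, -0.008,  0.001]))
```

Request:
{"name": "apply_moves", "arguments": {"moves": [{"wx": 0, "wy": 0, "wz": 0, "x": 0, "y": 0, "z": -0.5, "grip": 0.3}, {"wx": 0, "wy": 0, "wz": 0, "x": 0, "y": 0, "z": -1.3, "grip": 0.3}, {"wx": 0, "wy": 0, "wz": 0, "x": 0, "y": 0, "z": -2.2, "grip": 0.3}, {"wx": 0, "wy": 0, "wz": 0, "x": 0.1, "y": 0.1, "z": -3.1, "grip": 0.3}, {"wx": 0, "wy": 0, "wz": 0, "x": 0.5, "y": 0.5, "z": -3.6, "grip": 0.3}, {"wx": 0, "wy": 0, "wz": 0, "x": 1.2, "y": 1.2, "z": -3.6, "grip": 0.3}, {"wx": 0, "wy": 0, "wz": 0, "x": 2.0, "y": 2.0, "z": -3.6, "grip": 0.3}, {"wx": 0, "wy": 0, "wz": 0, "x": 2.8, "y": 2.8, "z": -3.6, "grip": 0.3}, {"wx": 0, "wy": 0, "wz": 0, "x": 3.6, "y": 3.6, "z": -3.6, "grip": 0.3}, {"wx": 0, "wy": 0, "wz": 0, "x": 4.3, "y": 4.3, "z": -3.6, "grip": 0.3}, {"wx": 0, "wy": 0, "wz": 0, "x": 4.65, "y": 4.62, "z": -3.6, "grip": 0.3}, {"wx": 0, "wy": 0, "wz": 0, "x": 4.75, "y": 4.71, "z": -3.4, "grip": 0.3}, {"wx": -0.01, "wy": -0.01, "wz": 0, "x": 4.75, "y": 4.71, "z": -2.9, "grip": 0.3}, {"wx": -0.01, "wy": -0.01, "wz": 0, "x": 4.75, "y": 4.71, "z": -2.2, "grip": 0.3}, {"wx": -0.01, "wy": -0.01, "wz": 0, "x": 4.75, "y": 4.71, "z": -1.5, "grip": 0.3}, {"wx": -0.01, "wy": -0.01, "wz": 0, "x": 4.75, "y": 4.71, "z": -1.0, "grip": 0.3}, {"wx": -0.01, "wy": -0.01, "wz": 0, "x": 4.75, "y": 4.71, "z": -0.7, "grip": 0.3}, {"wx": -0.01, "wy": -0.01, "wz": 0, "x": 4.75, "y": 4.71, "z": -0.5, "grip": 0.3}, {"wx": -0.01, "wy": -0.01, "wz": 0, "x": 4.75, "y": 4.71, "z": -0.5, "grip": 0.3}, {"wx": -0.01, "wy": -0.01, "wz": 0, "x": 4.75, "y": 4.71, "z": -0.5, "grip": 0.3}]}}

```text
clock: 49.28
ee_pos: [0.5509, 0.0749, 0.0743]
tool_rot: [0.998, -0.06, 0.001, 0.0]
force: [0.7, 0.2, -2.0]
gripper_width: 0.646
```

Run:
```python
from h import *
p,r=tool(); s=readout.state();print(p,s['clock'],s['gripper_width'],s['force'],p[:2]-COA['yellow'])
print(rel((*COA['yellow'],.0655),down(YAW)))
```

```text
[0.5508957  0.07493053 0.07433461] 49.275 0.6460620243306364 [ 0.72816247  0.1756922  -2.0458226 ] [0.0002957  0.00043053]
(array([-0.006,  0.012,  0.221]), array([ 0.002, -0.006,  0.002]))
```

Request:
{"name": "apply_moves", "arguments": {"moves": [{"wx": 0, "wy": 0, "wz": 0, "x": -0.01, "y": 0.01, "z": 0.1, "grip": 0.3}, {"wx": 0, "wy": 0, "wz": 0, "x": -0.01, "y": 0.01, "z": 0.18, "grip": 0.3}, {"wx": 0, "wy": 0, "wz": 0, "x": -0.01, "y": 0.01, "z": 0.22, "grip": 0.3}, {"wx": 0, "wy": 0, "wz": 0, "x": -0.01, "y": 0.01, "z": 0.23, "grip": 0.3}, {"wx": 0, "wy": 0, "wz": 0, "x": -0.01, "y": 0.01, "z": 0.23, "grip": 0.3}]}}

```text
clock: 49.9
ee_pos: [0.5504, 0.0745, 0.0657]
tool_rot: [0.998, -0.06, 0.001, 0.0]
force: [-1.5, -0.2, 4.9]
gripper_width: 0.641
```

Run:
```python
from h import *
p,r=tool(); s=readout.state();print(p,s['clock'],s['gripper_width'],s['force'],p[:2]-COA['yellow'])
```

```text
[0.55035025 0.07448044 0.0656573 ] 49.9 0.6407950929101701 [-1.46018361 -0.17060371  4.88182564] [-2.49753954e-04 -1.95587419e-05]
```

Contact at the expected height, 0.3 mm from centre. I'm releasing, rising and moving aside over the mat.

Request:
{"name": "apply_moves", "arguments": {"moves": [{"wx": 0, "wy": 0, "wz": 0, "x": 0, "y": 0, "z": 0, "grip": 0.66}, {"wx": 0, "wy": 0, "wz": 0, "x": 0, "y": 0, "z": 0, "grip": 0.72}, {"wx": 0, "wy": 0, "wz": 0, "x": 0, "y": 0, "z": 0, "grip": 0.85}, {"wx": 0, "wy": 0, "wz": 0, "x": 0, "y": 0, "z": 0, "grip": 1}, {"wx": 0, "wy": 0, "wz": 0, "x": 0, "y": 0, "z": 0, "grip": 1}, {"wx": 0, "wy": 0, "wz": 0, "x": 0, "y": 0, "z": -0.5, "grip": 1}, {"wx": 0, "wy": 0, "wz": 0, "x": 0, "y": 0, "z": -1.4, "grip": 1}, {"wx": 0, "wy": 0, "wz": 0, "x": 0, "y": 0, "z": -2.4, "grip": 1}, {"wx": 0, "wy": 0, "wz": 0, "x": 0, "y": -0.3, "z": -3.4, "grip": 1}, {"wx": 0, "wy": 0, "wz": 0, "x": 0, "y": -1.2, "z": -3.8, "grip": 1}, {"wx": 0, "wy": 0, "wz": 0, "x": 0, "y": -2.4, "z": -4.0, "grip": 1}, {"wx": 0, "wy": 0, "wz": 0, "x": 0, "y": -3.7, "z": -4.0, "grip": 1}, {"wx": 0, "wy": 0, "wz": 0, "x": 0, "y": -5.0, "z": -4.0, "grip": 1}, {"wx": 0, "wy": 0, "wz": 0, "x": 0, "y": -6.0, "z": -4.0, "grip": 1}, {"wx": 0, "wy": 0, "wz": 0, "x": 0, "y": -6.0, "z": -4.0, "grip": 1}]}}

```text
clock: 51.78
ee_pos: [0.5787, 0.3158, 0.2248]
tool_rot: [0.998, -0.058, 0.0, -0.0]
force: [-0.2, -0.4, -0.8]
gripper_width: 0.999
```

Run:
```python
from h import *
p,r=tool(); s=readout.state();print(p,s['clock'],s['force'])
t=snap('top','t14'); sd=snap('side','s14')
for c in COL:
    a=[x for x in lid('top',t,c) if abs(x[2][0]-TIN[c][0])<.012 and abs(x[2][1]-TIN[c][1])<.01];b=[x for x in lid('side',sd,c) if np.linalg.norm(x[2][:2]-TIN[c])<.012]
    m=(a[0][2][:2]+b[0][2][:2])/2; print(c,a,b,'mean-coaster mm',((m-COA[c])*1000).round(1))
```

```text
[0.57872463 0.31580407 0.22478909] 51.775 [-0.19014591 -0.43105434 -0.78761587]
red [(array([284.8, 224.9]), array([23.6, 23.8]), array([0.5433, 0.0058, 0.106 ]))] [(array([264.7, 187.2]), array([19.8, 27. ]), array([0.5408, 0.0033, 0.106 ]))] mean-coaster mm [-0.3 -0.6]
blue [(array([319.7, 227.9]), array([23.1, 23.4]), array([ 0.5359, -0.0635,  0.106 ]))] [(array([266.9, 216.7]), array([21.8, 28.7]), array([ 0.5337, -0.0662,  0.106 ]))] mean-coaster mm [ 0.7 -0.4]
yellow [(array([250. , 221.7]), array([22.7, 22.9]), array([0.5513, 0.0748, 0.106 ]))] [(array([263.3, 160.7]), array([18.1, 25.6]), array([0.5489, 0.0731, 0.106 ]))] mean-coaster mm [-0.5 -0.5]
```

View pics/t14.png

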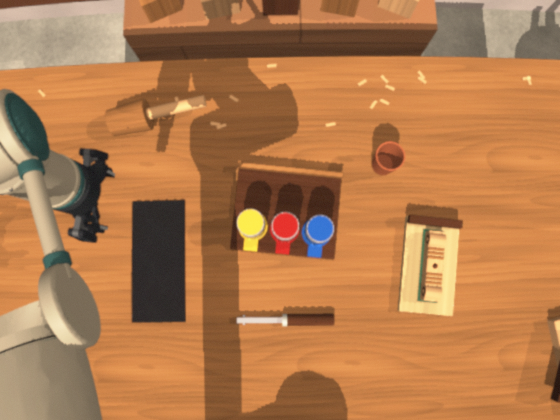

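View pics/s14.png

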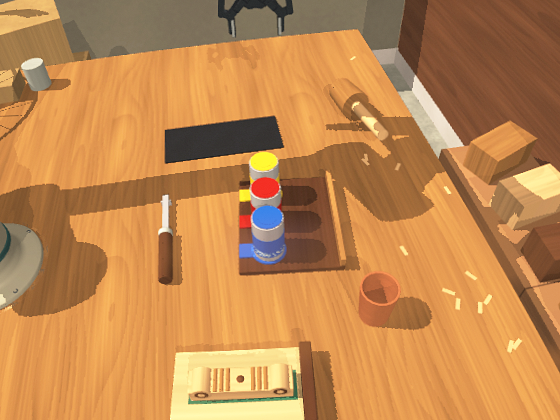

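The final views show all three tins upright on their own coasters, within 1 mm of centre. In the top view yellow is at (250,222), red at (285,225) and blue at (320,228). The corbel is still centred on the strip, its hole at about (435,266). The cup is still at (389,157), and the arm is clear over the mat. I'm handing the job in.

Run:
```python
from station import order
print(order.finish_job())
```

```text
the job is handed in; nothing more can be done
None
```

The job is done and handed in at about 52 s of the 141 s allowed. I moved all three tins upright to the black mat, laid the corbel along the green strip of the bench hook, then put each tin back on the coaster of its own lid colour.

**Last checks:**
- **Tins:** all three stand upright, and the average of the two cameras puts each lid within 1 mm of its coaster's centre.
- **Corbel:** measured just after placing, its hole was within 0.6 mm of the strip's centre in each view. It looked unmoved in the final pictures.
- **Cup and forces:** the cup is where it started. The wrist force stayed at about 7 N or less in every reading I took.

**Disagreements and a refused call:**
- **Cameras:** the two views differ by a constant 2–4 mm, so I used their average, which matched the robot's own positions to about 1 mm.
- **Refused call:** the first move call was rejected because the rows lacked some of the keys. Nothing moved, and I resent it in full.

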